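# Hang the two mirrored covers in their sloping screwdriving jigs

## Task

Load the two sloping screwdriving jigs: hang each aluminium cover that has an eye, by that eye, on the leaning post of the jig whose rails leave a gap on the side of its lug, so that the lug sits in the gap and the cover lies fully home, flat on the sloping face. Let go of both and leave everything else on the bench where it is.

Things in the scene. Friction and masses are not known exactly. Their poses are not given: they have to be found in the camera images.
- left_cover_mid (a point): centre of the raised box (hump) of the left cover, 22 mm above the underside. Bare aluminium, 0.18 kg, 152 mm long, rigid. Hump 46 mm along x, 36 mm across y (grip it so, sides flat), top 44 mm above the underside. x runs from tail to eye, z up. Base 36 mm wide, 6 mm thick, sides flush with the hump's; tail ends at x = -80 mm. Lies flat, hump up, at any yaw
- left_cover_eye (a point): centre of the left cover's eye, a round through hole of 15 mm, at the level of the underside; 57 mm towards +x from the hump's centre. Its tab is 30 mm wide and 6 mm thick and ends 15 mm beyond this point. Axes as the cover's: x from tail to eye, z up out of the hump
- left_cover_tail (a point): point on the underside of the left cover's tail, on its centre line, 132 mm from the eye's centre; same axes. The lug, 24 mm along x, 6 mm thick, centred 20 mm towards the eye from here, sticks out 16 mm beyond the base on the +y side: to the left when the eye points away from you. The right cover is its mirror image
- left_jig_nest: sloping black face (175 x 112 mm) of the fixed left jig, 32 degrees, falling towards the robot. Origin: foot of its steel post, on the face, 108 mm above the table. z: square out of the face, along the post; x: up the slope; y: left looking up the slope. Post 10 mm thick, 45 mm long, last 9 mm tapering to 4 mm. Face runs x = -147 to +28 mm; beside the hump (x = -85 to -30) it is free for fingers
- left_jig_gap (a point): middle of the lug's gap in the left jig's nest, on the face; axes as the face's. Grey rails 7 mm high, 21 mm from the centre line: on this side (+y) two short ones, the gap between them 33 mm along x; on the other a whole rail 48 mm long, on which the wrong cover's lug would ride. The seated cover lies flat with its axes along the face's; let go, it slides some 2.5 mm down and hangs on the post
- right_cover_mid (a point): centre of the raised box (hump) of the right cover, 22 mm above the underside. Bare aluminium, 0.18 kg, 152 mm long, rigid. Hump 46 mm along x, 36 mm across y (grip it so, sides flat), top 44 mm above the underside. x runs from tail to eye, z up. Base 36 mm wide, 6 mm thick, sides flush with the hump's; tail ends at x = -80 mm. Lies flat, hump up, at any yaw
- right_cover_eye (a point): centre of the right cover's eye, a round through hole of 15 mm, at the level of the underside; 57 mm towards +x from the hump's centre. Its tab is 30 mm wide and 6 mm thick and ends 15 mm beyond this point. Axes as the cover's: x from tail to eye, z up out of the hump
- right_cover_tail (a point): point on the underside of the right cover's tail, on its centre line, 132 mm from the eye's centre; same axes. The lug, 24 mm along x, 6 mm thick, centred 20 mm towards the eye from here, sticks out 16 mm beyond the base on the -y side: to the right when the eye points away from you. The left cover is its mirror image
- right_jig_nest: sloping black face (175 x 112 mm) of the fixed right jig, 32 degrees, falling towards the robot. Origin: foot of its steel post, on the face, 108 mm above the table. z: square out of the face, along the post; x: up the slope; y: left looking up the slope. Post 10 mm thick, 45 mm long, last 9 mm tapering to 4 mm. Face runs x = -147 to +28 mm; beside the hump (x = -85 to -30) it is free for fingers
- right_jig_gap (a point): middle of the lug's gap in the right jig's nest, on the face; axes as the face's. Grey rails 7 mm high, 21 mm from the centre line: on this side (-y) two short ones, the gap between them 33 mm along x; on the other a whole rail 48 mm long, on which the wrong cover's lug would ride. The seated cover lies flat with its axes along the face's; let go, it slides some 2.5 mm down and hangs on the post
- flux_bottle: white plastic bottle, 52 mm across, 110 mm tall; origin at its foot's centre. Leave alone
- solder_spool: grey spool standing upright, 54 mm across, 55 mm tall; origin at its foot's centre. Leave alone
- screw_jar: clear jar with a steel cap, 54 mm across, 65 mm tall; origin at its foot's centre. Leave alone
- tape_roll: roll of brown tape lying flat, 90 mm across, 24 mm tall; origin at its underside's centre. Leave alone
- blank_cover: aluminium cover blank without eye or lug: base 110 x 36 x 6 mm with the same raised box (46 x 36 mm, to 44 mm high) at its middle; origin at its underside's centre, x along its length. Not part of the job: leave alone
There are look-alikes about, which are no part of the job. What is shaped like the part that bears left_cover_mid but pink is not meant.

How it is judged:
At the end, for the whole second after the job is handed in: each cover has its eye round the post of the jig with its name (hole within 5 mm of the post's axis along and across the slope), eye and tail within 3 mm of the sloping face, tail in the nest (centre line within 8 mm of the jig's), axis along the post within 0.06 rad; both let go (x of left_cover_eye in the frame of left_jig_nest between -0.005 and 0.005 m and y of left_cover_eye in the frame of left_jig_nest between -0.005 and 0.005 m and z of left_cover_eye in the frame of left_jig_nest between -0.003 and 0.003 m and z of left_cover_tail in the frame of left_jig_nest between -0.003 and 0.003 m and y of left_cover_tail in the frame of left_jig_nest between -0.008 and 0.008 m and x of left_cover_tail in the frame of left_jig_nest below -0.12 m and angle between the z axis of left_cover_mid and the z axis of left_jig_nest, either way round below 0.06 rad and x of right_cover_eye in the frame of right_jig_nest between -0.005 and 0.005 m and y of right_cover_eye in the frame of right_jig_nest between -0.005 and 0.005 m and z of right_cover_eye in the frame of right_jig_nest between -0.003 and 0.003 m and z of right_cover_tail in the frame of right_jig_nest between -0.003 and 0.003 m and y of right_cover_tail in the frame of right_jig_nest between -0.008 and 0.008 m and x of right_cover_tail in the frame of right_jig_nest below -0.12 m and angle between the z axis of right_cover_mid and the z axis of right_jig_nest, either way round below 0.06 rad); the robot touches nothing.
It fails at once if another thing on the bench is moved by more than 30 mm (bottle, spool, jar, tape roll or blank cover) (distance of any of flux_bottle, solder_spool, screw_jar, tape_roll, blank_cover from where it was at the start of the episode above 0.03 m).
It also fails if it takes over 64 s, if anything falls off the work surface, if the arm or the gripper's body presses on something with over 40 N, if the wrist force passes 120 N, or if a joint passes its speed limit or range.

## Robot

A 7-joint arm with a two-finger parallel gripper is mounted at the origin on the work surface. World frame = base frame: x ahead of the robot, y to its left, z up, the work surface at z = 0. Lengths are in m, angles in rad, forces in N, time in s.
With the tool pointing down it reaches from about 0.4 to 0.85 m from the base axis. Payload 10.4 kg.
Tool frame: the origin (TCP) lies on the mounting face of the last link; the fingertips stand r.tips_ahead ahead of it and the grasp point (between the pads) lies 164 mm ahead of it (r.tips_ahead is the distance from the TCP to the fingertips, in m); z points along the fingers, y is the line along which they close (so a half turn about z gives the same grasp; the last joint's range is limited). The gripper opens to 87 mm and grips with 3 to 60 N. Pads are 19 mm wide; open, the fingers measure 117 mm over their backs; the gripper's body (75 mm by 190 mm) begins 51 mm behind the grasp point.
Start: joints at [-1.359, 0.332, -0.065, 1.46, 0.022, 1.35, -0.088], TCP at [0.145, 0.608, 0.405] pointing down, gripper open.
Joint ranges: [-2.6, 2.6], [-0.5, 2.12], [-1.47, 1.34], [0.16, 2.42], [-1.27, 4.41], [0.06, 2.06], [-2.6, 2.6]. Speed limits (rad/s): [2.22, 2.22, 2.79, 2.79, 3.14, 3.14, 3.14].

## Interface

Orientations are given as a unit quaternion [x, y, z, w].
In Python, from bench import telemetry, imaging, job, r gives the robot as it stands.
- The arm moves only by the tool move_arm, never from a script. Its argument "steps" is a list of rows, each an object of numbers: "dx", "dy", "dz": the shift along the tool's x, y, z in cm; "spin": the turn about the tool's z in rad. In form: [{"dx": .., "dy": .., "dz": .., "spin": ..}, ...]. A call has 1 to 12 rows; each row shifts and turns the commanded pose from where the row before left it, along the tool's axes as they then stand; what a row does not reach is not made up. A row lasts 1/10 s, in which the tool goes at most 50 mm and 8.59 degrees, less where a joint would pass 70% of its speed; a pose out of reach is approached as far as the arm can. A call with a gripper value outside its range is refused whole. "claw" is the finger opening in cm, from 0 to 8.7, set as the call begins (left out, the last holds). The fingers move at their own pace and stop on an object; "squeeze" is the grip in N (left out, the last holds). Time passes only in rows, so rows that do not move let the fingers close. It gives the time, the measured TCP pose, the force, the opening and the grip force at its end, in the units of the state.
- telemetry.read_state(): the state, without advancing time (a new reading comes with each control period).
- imaging.camera(name): name is "scene" or "side" or "wrist"; returns a dict with "img" (480x640x3 uint8, red, green, blue), "camera_matrix" (3x3 intrinsics, pixels), "R" (3x3) and "t" (3): a world point X has camera coordinates R X + t. Camera axes: x right, y down, z forward; pixel columns grow to the right and rows downward; lengths in m; the calibration is good to about 2 mm. A picture is of the moment at which its call begins. There is no depth.
- job.close_job(): hands the job in; it is judged then, once.
The state is a dict: "time": time; "joint_positions": joint angles; "joint_vel": joint speeds; "joint_torque": joint torques, N m; "ee_pos": TCP position; "eef_rot": TCP orientation; "ft_force": force on the tool from outside, world axes, zero at the start; "torque": the same for the moment, N m; "width": finger opening in m; "grip_force": force on a finger pad.
Only numpy, scipy, OpenCV 4.12 (cv2) and the standard library are available. Lean on these libraries where they do the work, as an engineer would, in place of code of your own. Each camera call takes 0.05 s, during which the arm holds its last target. There are 200 camera calls.

## Working session

There is one attempt and no reset: what is moved stays moved. The work goes in short steps, Python scripts to look and compute and a tool call to move; the robot and the scene stay as the last step left them, time stands still between calls to the robot, and variables do not carry over. Pictures are saved under pics/ and viewed, at most 10 in all, crops included, and the job is handed in when it is done.

Besides the shell and the picture viewer there is one more tool, called after "Call:" by a JSON object that holds its "op" and its "data". move_arm: Moves the arm, as the interface text tells. Its arguments: {"type":"object","properties":{"steps":{"type":"array","items":{"type":"object","properties":{"dx":{"type":"number"},"dy":{"type":"number"},"dz":{"type":"number"},"spin":{"type":"number"}}}},"claw":{"type":"number"},"squeeze":{"type":"number"}},"required":["steps"]}

```bash
ls; mkdir -p pics
python3 - <<'E'
from bench import telemetry, imaging, job, r
import cv2,numpy as np
print(telemetry.read_state()); print(r.tips_ahead)
for n in("scene","side"):
    c=imaging.camera(n); cv2.imwrite(f"pics/{n}0.png",c["img"][...,::-1]); np.savez(f"{n}0.npz",**c)
    print(n,c["camera_matrix"].tolist(),(-c["R"].T@c["t"]).tolist(),c["R"].tolist())
E
```

```text
pics
{'time': 0.0, 'joint_positions': array([-1.35857643,  0.33285674, -0.06467833,  1.46093197,  0.02160832,
        1.34988158, -0.08845826]), 'joint_vel': array([ 0.00057645, -0.00028609,  0.00206964,  0.0012214 ,  0.0012212 ,
        0.00031447, -0.00116005]), 'joint_torque': array([-2.01677867e-04, -6.23255610e+01,  2.45528296e-02, -3.89894271e+01,
       -6.13609655e-02,  3.96267185e-02,  1.36957065e-04]), 'ee_pos': array([0.14539488, 0.60772447, 0.40396762]), 'eef_rot': array([ 1.17118572e-01,  9.93117698e-01, -6.89767684e-04, -4.17562080e-05]), 'ft_force': array([ 0.33589552, -0.41672335,  0.09125629]), 'torque': array([-0.00405916,  0.04723167, -0.00111262]), 'grip_force': 0.0, 'width': 0.08660598143921316}
0.1822
scene [[580.8247972034209, 0.0, 316.840145945264], [0.0, 580.8247972034209, 244.99592885195526], [0.0, 0.0, 1.0]] [1.186124515117281, 0.627378994790193, 0.8830582382237638] [[-0.6966603463056669, 0.717108201333685, 0.020498523489146644], [0.44630578275126487, 0.45559647562886113, -0.7702226948599612], [-0.5616720663946609, -0.5274349997625559, -0.6374455356008258]]
side [[517.6722911578056, 0.0, 314.97351083534346], [0.0, 517.6722911578056, 235.98138555947665], [0.0, 0.0, 1.0]] [0.18040560381382967, -0.6115508209417019, 0.9786427251305382] [[0.8803062764843995, -0.47423720132730024, -0.012646598729353573], [-0.3801973888747825, -0.6892985277904141, -0.6166988609351931], [0.2837442599859404, 0.5476920817970782, -0.7870975660372821]]
```

View pics/scene0.png

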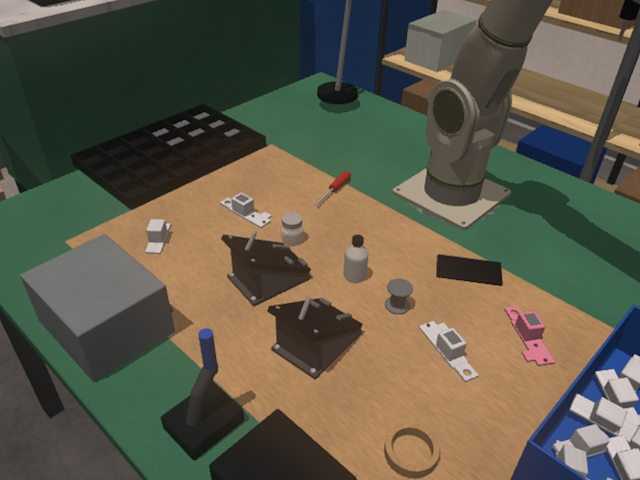

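View pics/side0.png

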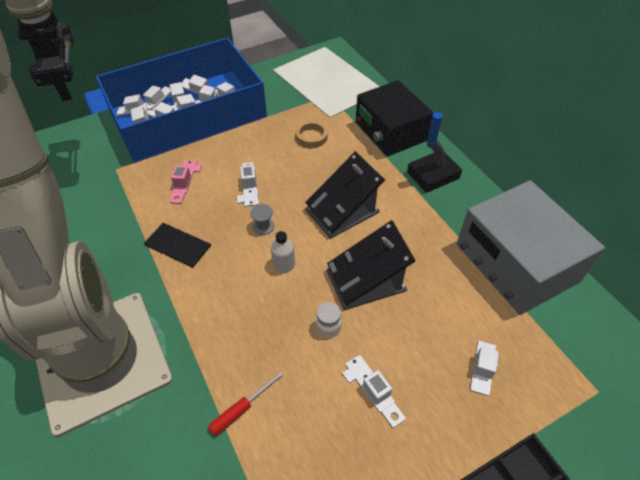

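The scene picture shows four possible covers: an aluminium one at (450,345), another at (243,205), the eyeless blank at (157,233) and the pink one at (530,327). The jigs are at (268,265) and (318,330). I'll check the two aluminium covers with eyes in a close crop.

Run:
```python
import cv2,numpy as np
a=cv2.imread("pics/scene0.png");b=cv2.imread("pics/side0.png")
def crop(i,x,y,w,h,f):
    o=cv2.resize(i[y:y+h,x:x+w],None,fx=f,fy=f,interpolation=cv2.INTER_CUBIC)
    for k in range(0,w,10):
        cv2.line(o,(k*f,0),(k*f,4 if (x+k)%50 else 12),(0,0,255),1)
    for k in range(0,h,10): cv2.line(o,(0,k*f),(4 if (y+k)%50 else 12,k*f),(0,0,255),1)
    return o
f=5
cv2.imwrite("pics/cov.png",np.vstack([np.hstack([crop(a,410,310,80,60,f),crop(a,210,180,80,60,f)]),np.hstack([crop(b,210,150,80,60,f),crop(b,335,350,80,60,f)])]))
# bottom right crop needs 350..430 rows
cv2.imwrite("pics/cov2.png",np.hstack([crop(b,340,350,70,80,f),crop(b,220,155,70,80,f)]))
f=4
cv2.imwrite("pics/jig.png",np.vstack([np.hstack([crop(a,220,225,100,75,f),crop(a,265,290,100,75,f)]),np.hstack([crop(b,300,150,100,75,f),crop(b,320,220,100,75,f)])]))
```

```text
(no output)
```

View pics/cov.png

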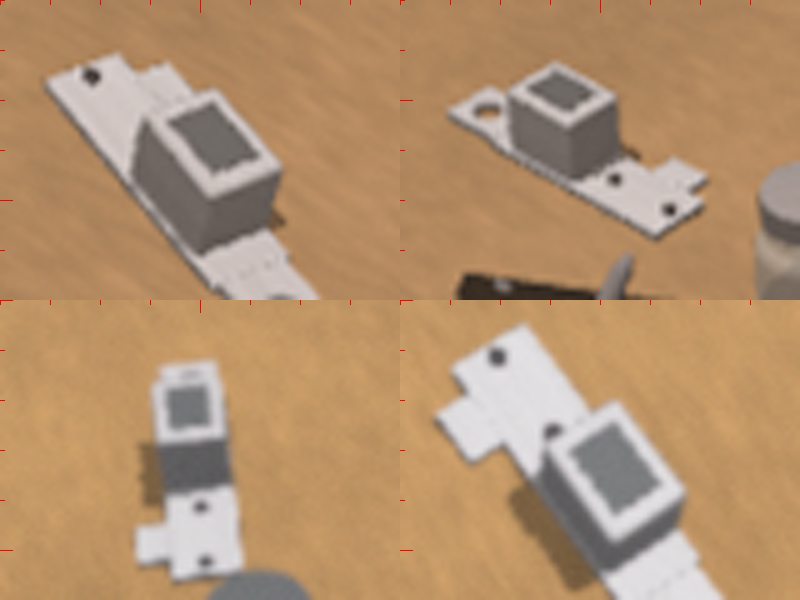

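View pics/jig.png

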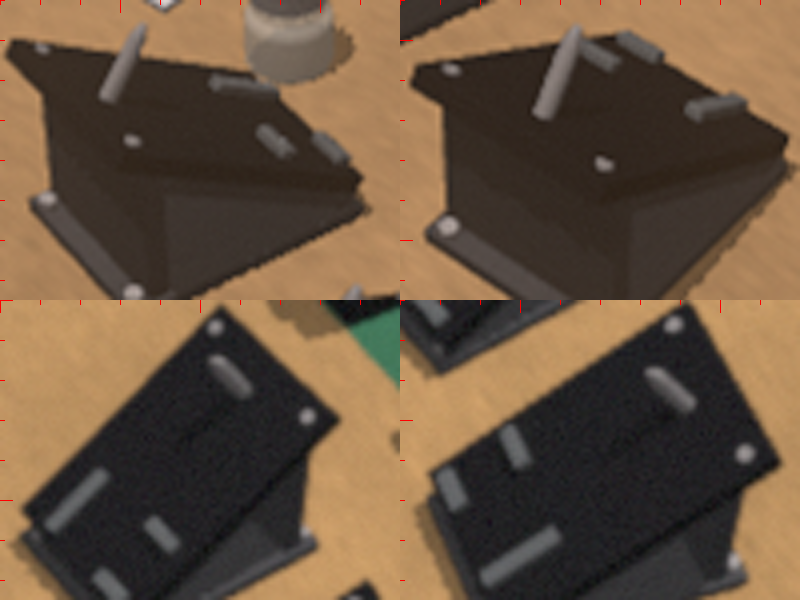

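In the crops, the cover at scene (450,345), side (248,180), has its lug to the left of the eye direction, so it is the left cover. The one at scene (243,205), side (375,385), has its lug to the right, so it is the right cover. The jig at side (370,265), scene (268,265), has its gap on +y and is the left jig. The jig at side (340,195), scene (318,330), is the right jig. Next I'll fit the poses.

```bash
cat > fit.py <<'E'
import cv2,numpy as np
from scipy.optimize import least_squares
from scipy.spatial.transform import Rotation as Ro
C={n:dict(np.load(f"{n}0.npz")) for n in("scene","side")}
def proj(c,X):
    p=(c["R"]@np.asarray(X).T).T+c["t"]; p=p@c["camera_matrix"].T; return p[:,:2]/p[:,2:]
def Rot(kind,yaw):
    R=Ro.from_euler('z',yaw)
    return (R*Ro.from_euler('y',-np.radians(32)) if kind=='jig' else R).as_matrix()
def world(kind,q,P):
    return (Rot(kind,q[2])@(np.asarray(P)/1000.).T).T+[q[0],q[1],.108 if kind=='jig' else 0]
def fit(kind,obs,q0):
    def f(q): return np.concatenate([(proj(C[n],world(kind,q,[o[0] for o in L]))-[o[1] for o in L]).ravel() for n,L in obs.items()])
    s=least_squares(f,q0,loss='soft_l1'); return s.x,f(s.x)
# cover frame: eye origin, x tail->eye ; hump centre -57
def hump(z=44): return [[-34,18,z],[-34,-18,z],[-80,-18,z],[-80,18,z]]
base=[[-137,18,6],[-137,-18,6]]
E
cat > a.py <<'E'
from fit import *
h=hump()  # eye-left, eye-right, tail-right, tail-left
A={"scene":[(h[3],(439,334)) ,(h[2],(439,334)),],}
def O(s,*pairs): return None
# left cover: scene image: tail upper-left, eye lower-right
LC={"scene":[([-137,18,6],(434,320.6)),([-137,-18,6],(419,327)),(h[3],(453,328)),(h[2],(439.2,334)),(h[0],(466.4,344)),(h[1],(452,349.4)),([0,0,6],(467,371))],
 "side":[([-137,18,6],(244.6,206)),([-137,-18,6],(258.6,203.6)),(h[3],(242,178.6)),(h[2],(255,177.4)),(h[0],(241.3,167)),(h[1],(253.6,165.6))]}
RC={"scene":[([-137,18,6],(260.8,227.6)),(h[3],(243.4,211.2)),(h[2],(253.2,199.5)),(h[0],(231.6,199)),(h[1],(241.4,192.8)),([0,0,6],(227.6,202))],
 "side":[([-137,18,6],(360.3,355.1)),([-137,-18,6],(345.3,362.6)),(h[3],(378.6,370.5)),(h[2],(364,378.5)),(h[0],(392,388.5)),(h[1],(377,398.6))]}
LJ={"scene":[([28,-56,0],(221.5,235)),([-147,56,0],(310.5,269.5)),([0,0,0],(247,249.5)),([0,0,45],(255.7,231.7))],
 "side":[([28,56,0],(391.5,221.3)),([28,-56,0],(415,261)),([-147,56,0],(327.5,263.7)),([0,0,0],(393,247)),([0,0,45],(383,238))]}
RJ={"scene":[([28,-56,0],(267.5,307)),([-147,56,0],(362,324)),([0,0,0],(301,319)),([0,0,45],(309,297))],
 "side":[([28,56,0],(355,152)),([28,-56,0],(385,180)),([-147,56,0],(306,202.5)),([0,0,0],(362,173)),([0,0,45],(353,165))]}
a=cv2.imread("pics/scene0.png");b=cv2.imread("pics/side0.png")
res={}
for n,k,o,q in [("LC","cov",LC,(.4,.4,1.)),("RC","cov",RC,(.5,-.3,-1)),("LJ","jig",LJ,(.65,0,0)),("RJ","jig",RJ,(.65,.1,0))]:
    best=min((fit(k,o,(q[0],q[1],y)) for y in np.arange(-3,3,.5 if k=="cov" else 9)+ (0 if k=="cov" else 3)),key=lambda s:(s[1]**2).sum())
    res[n]=best[0]; print(n,best[0].round(4),best[1].reshape(-1,2).round(1).tolist())
np.savez("poses.npz",**res)
def crop(img,cam,k,x,y,f=5,w=80,h_=60,q=None):
    i=(255*(img[y:y+h_,x:x+w]/255.)**.6).astype(np.uint8)
    o=cv2.resize(i,None,fx=f,fy=f,interpolation=cv2.INTER_CUBIC)
    c=lambda L,cl=True:cv2.polylines(o,[np.round(((proj(C[cam],world(k,q,L))-[x,y]+.5)*f)*8).astype(np.int32)],cl,(0,255,0),1,cv2.LINE_AA,3)
    t=np.linspace(0,6.28,24)
    if k=="cov": c(hump());c([[-137,18,6],[-34,18,6],[-34,-18,6],[-137,-18,6]]);c(np.c_[7.5*np.cos(t),7.5*np.sin(t),t*0+6])
    else:
        c([[28,56,0],[28,-56,0],[-147,-56,0],[-147,56,0]]);c([[0,0,0],[0,0,45]],False)
        for s in(1,-1): c([[-88,21*s,7],[-136,21*s,7]],False)
    return o
cv2.imwrite("pics/covf.png",np.vstack([np.hstack([crop(a,"scene","cov",415,315,q=res["LC"]),crop(a,"scene","cov",210,180,q=res["RC"])]),np.hstack([crop(b,"side","cov",210,150,q=res["LC"]),crop(b,"side","cov",340,355,f=4,w=100,h_=75,q=res["RC"])])]))
f=dict(f=4,w=100,h_=75)
cv2.imwrite("pics/jigf.png",np.vstack([np.hstack([crop(a,"scene","jig",220,225,q=res["LJ"],**f),crop(a,"scene","jig",265,290,q=res["RJ"],**f)]),np.hstack([crop(b,"side","jig",320,222,q=res["LJ"],**f),crop(b,"side","jig",300,150,q=res["RJ"],**f)])]))
E
python3 a.py
```

```text
LC [0.4823 0.3622 1.2347] [[-1.9, 0.6], [-1.5, -0.2], [-1.0, -0.7], [-2.4, -0.7], [0.3, -0.3], [-0.7, 0.6], [-0.4, 1.7], [-1.3, -0.9], [-1.0, -0.3], [-2.2, -0.2], [-0.9, -0.8], [-2.7, -1.3], [-1.1, -1.5]]
RC [ 0.455  -0.3829 -1.525 ] [[-2.1, -0.2], [-1.6, -5.7], [-0.7, -0.2], [-2.4, -0.9], [-1.5, -0.7], [-0.9, 0.1], [-0.5, -1.3], [-0.5, -0.1], [-1.0, -1.7], [-2.1, -0.3], [-0.1, 0.3], [-1.0, 0.0]]
LJ [ 0.6205 -0.1081 -0.1722] [[-0.9, -0.9], [-1.5, 0.0], [-2.4, 0.1], [-2.1, -0.7], [0.0, -1.3], [-1.1, -0.7], [-1.5, -0.5], [-1.9, -0.2], [-0.8, 0.5]]
RJ [0.6774 0.1097 0.0873] [[-0.6, -1.0], [-0.8, 0.2], [-2.2, -0.0], [-1.5, -0.1], [-0.4, -1.3], [-1.7, -1.6], [-2.2, -0.4], [-1.9, -0.3], [-0.4, -0.0]]
```

```bash
sed -i 's/(243.4,211.2)/(243.6,216.2)/' a.py; sed -i 's/\[o\[1\] for o in L\])/[o[1] for o in L]+.5)/; s/-\[o\[1\] for o in L\]+.5/-np.array([o[1] for o in L])+.5/' fit.py; python3 a.py
```

```text
LC [0.4825 0.3616 1.2284] [[-1.3, 0.9], [-1.0, 0.0], [-0.6, -0.4], [-2.0, -0.4], [0.6, 0.0], [-0.5, 0.9], [-0.2, 2.1], [-1.0, -0.2], [-0.7, 0.4], [-1.7, 0.4], [-0.5, -0.1], [-2.1, -0.7], [-0.5, -0.9]]
RC [ 0.4551 -0.3823 -1.5217] [[-1.3, 0.4], [-1.0, -10.1], [-0.0, 0.4], [-1.7, -0.3], [-0.8, -0.1], [-0.2, 0.7], [-0.4, -0.9], [-0.3, 0.3], [-0.8, -1.4], [-1.8, -0.0], [0.2, 0.5], [-0.7, 0.3]]
LJ [ 0.6203 -0.1076 -0.1684] [[-0.2, -0.3], [-0.8, 0.4], [-1.7, 0.6], [-1.4, -0.2], [0.2, -0.9], [-0.8, -0.4], [-1.2, 0.1], [-1.6, 0.1], [-0.5, 0.9]]
RJ [0.6771 0.1097 0.0903] [[-0.0, -0.5], [-0.4, 0.4], [-1.6, 0.4], [-1.0, 0.3], [-0.1, -0.7], [-1.2, -1.1], [-1.8, 0.3], [-1.5, 0.3], [0.0, 0.6]]
```

View pics/covf.png

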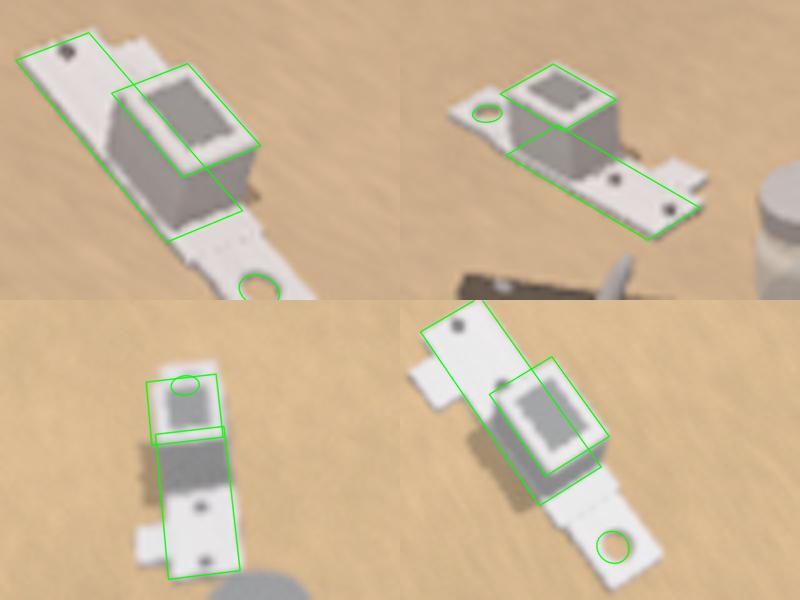

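View pics/jigf.png

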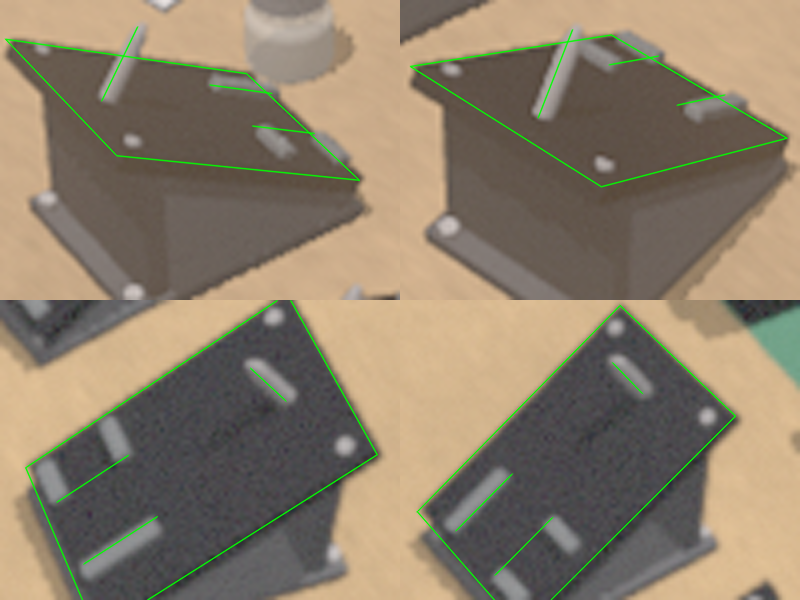

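The overlays lie on the covers and jigs to within about 1 px. One right-cover corner in my list is wrong: the near top hump corner belongs at (243,206). I also see a common shift of about 1 px, so I'll refit with a shared offset per camera and then plan the first grasp.

```bash
sed -i 's/(243.6,216.2)/(243,206)/' a.py
cat >> a.py <<'E'
obs={"LC":LC,"RC":RC,"LJ":LJ,"RJ":RJ}; N=list(obs)
def f(p):
    o={"scene":p[12:14],"side":p[14:16]}; e=[p[12:]*3]
    for i,n in enumerate(N):
        for c,L in obs[n].items():
            e.append((proj(C[c],world("jig" if n[1]=="J" else "cov",p[3*i:3*i+3],[x[0] for x in L]))-np.array([x[1] for x in L])+.5+o[c]).ravel())
    return np.concatenate(e)
s=least_squares(f,np.r_[np.concatenate([res[n] for n in N]),0,0,0,0],loss='soft_l1')
print("joint",s.x.round(4),np.abs(s.fun[4:]).mean())
np.savez("poses.npz",off=s.x[12:],**{n:s.x[3*i:3*i+3] for i,n in enumerate(N)})
E
cat > plan.py <<'E'
import numpy as np
from fit import world,Rot
from bench import telemetry
from scipy.spatial.transform import Rotation as Ro
P=np.load("poses.npz")
def wrap(a): return (a+np.pi)%(2*np.pi)-np.pi
def go(target,psi):
    """target: grasp point world; psi: tool-x yaw. prints spin then tool-axis shift (cm) after spin"""
    s=telemetry.read_state(); R=Ro.from_quat(s["eef_rot"]).as_matrix()
    g=s["ee_pos"]+R[:,2]*.164; y=np.arctan2(R[1,0],R[0,0])
    d=np.array([np.cos(psi),np.sin(psi)]); e=np.array(target)-g
    print("spin",-round(wrap(psi-y),3),"dx %.2f dy %.2f dz %.2f cm"%(100*e[:2]@d,100*(e[0]*d[1]-e[1]*d[0]),-100*e[2]),"g",g.round(4),"psi",round(y,4),"tilt",R[:,2].round(4),"t",s["time"])
E
python3 a.py|grep joint
python3 - <<'E'
from plan import *
q=P["LC"]; go(world("cov",q,[[-53,0,29]])[0],q[2])
print(world("cov",P["RC"],[[-53,0,29]]),world("jig",P["LJ"],[[-57,0,0],[0,0,45]]),world("jig",P["RJ"],[[0,0,45]]))
E
```

```text
joint [ 0.4826  0.3613  1.2212  0.4549 -0.382  -1.515   0.6197 -0.107  -0.1638
spin 1.686 dx -16.89 dy 40.12 dz 21.11 cm g [0.1453 0.6075 0.2401] psi 2.9068 tilt [-2.0e-04 -1.2e-03 -1.0e+00] t 0.1
[[ 0.45192595 -0.32907387  0.029     ]] [[ 0.57203249 -0.0991646   0.0777946 ]
 [ 0.59619708 -0.10315825  0.14616216]] [[0.65309313 0.1077799  0.14616216]]
```

Call:
{"op": "move_arm", "data": {"steps": [{"spin":0.14},{"spin":0.14},{"spin":0.14},{"spin":0.14},{"spin":0.14},{"spin":0.14},{"spin":0.14},{"spin":0.14},{"spin":0.14},{"spin":0.14},{"spin":0.14},{"spin":0.146}], "claw": 7, "squeeze": 20}}

```text
$.steps[0]: bad value
```

Call:
{"op": "move_arm", "data": {"steps": [{"dx":-1.69,"dy":4},{"dx":-1.69,"dy":4},{"dx":-1.69,"dy":4},{"dx":-1.69,"dy":4},{"dx":-1.69,"dy":4},{"dx":-1.69,"dy":4},{"dx":-1.69,"dy":4},{"dx":-1.69,"dy":4},{"dx":-1.69,"dy":4},{"dx":-1.69,"dy":4.1},{"dz":4},{"dz":4}]}}

```text
$.steps[0]: bad value
```

Run:
```python
from plan import *
from bench import imaging; import cv2
q=P["LC"]; go(world("cov",q,[[-53,0,29]])[0],q[2])
c=imaging.camera("wrist"); cv2.imwrite("pics/w1.png",c["img"][...,::-1]); np.savez("wrist1.npz",**c)
print(telemetry.read_state()["joint_positions"].round(2))
```

```text
spin 1.686 dx -16.89 dy 40.12 dz 21.11 cm g [0.1453 0.6075 0.2401] psi 2.9068 tilt [-2.0e-04 -1.2e-03 -1.0e+00] t 0.1
[-1.36  0.33 -0.06  1.46  0.02  1.35 -0.09]
```

View pics/w1.png

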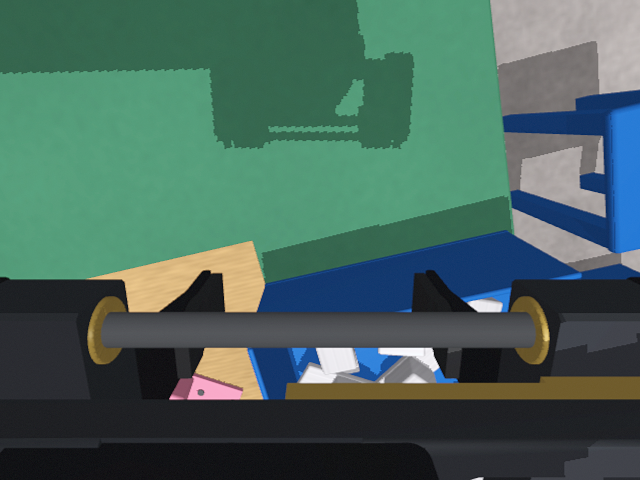

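The moves were refused, so every row seems to need all four keys. The wrist picture shows only the start view, with the fingers at about (200,300) and (430,300).

Call:
{"op": "move_arm", "data": {"steps": [{"dx":0,"dy":0,"dz":0,"spin":0.14},{"dx":0,"dy":0,"dz":0,"spin":0.14},{"dx":0,"dy":0,"dz":0,"spin":0.14},{"dx":0,"dy":0,"dz":0,"spin":0.14},{"dx":0,"dy":0,"dz":0,"spin":0.14},{"dx":0,"dy":0,"dz":0,"spin":0.14},{"dx":0,"dy":0,"dz":0,"spin":0.14},{"dx":0,"dy":0,"dz":0,"spin":0.14},{"dx":0,"dy":0,"dz":0,"spin":0.14},{"dx":0,"dy":0,"dz":0,"spin":0.14},{"dx":0,"dy":0,"dz":0,"spin":0.14},{"dx":0,"dy":0,"dz":0,"spin":0.146}], "claw": 7, "squeeze": 20}}

```text
time: 1.35
ee_pos: [0.1454, 0.6078, 0.4044]
eef_rot: [0.821, 0.571, -0.0, 0.0]
ft_force: [0.0, -0.8, -0.8]
width: 0.07
grip_force: 0.0
```

Run:
```python
from plan import *
q=P["LC"]; go(world("cov",q,[[-53,0,29]])[0],q[2])
```

```text
spin -0.006 dx -16.90 dy 40.12 dz 21.14 cm g [0.1453 0.6077 0.2404] psi 1.215 tilt [-1.e-04 -5.e-04 -1.e+00] t 1.35
```

Call:
{"op": "move_arm", "data": {"steps": [{"dx":-1.69,"dy":4,"dz":0,"spin":0},{"dx":-1.69,"dy":4,"dz":0,"spin":0},{"dx":-1.69,"dy":4,"dz":0,"spin":0},{"dx":-1.69,"dy":4,"dz":0,"spin":0},{"dx":-1.69,"dy":4,"dz":0,"spin":0},{"dx":-1.69,"dy":4,"dz":0,"spin":0},{"dx":-1.69,"dy":4,"dz":0,"spin":0},{"dx":-1.69,"dy":4,"dz":0,"spin":0},{"dx":-1.69,"dy":4,"dz":0,"spin":0},{"dx":-1.69,"dy":4.1,"dz":0,"spin":-0.006},{"dx":0,"dy":0,"dz":4,"spin":0},{"dx":0,"dy":0,"dz":4,"spin":0}]}}

```text
time: 2.55
ee_pos: [0.4654, 0.3103, 0.3245]
eef_rot: [0.819, 0.574, 0.001, -0.0]
ft_force: [0.4, 1.3, -1.0]
width: 0.0701
grip_force: 0.0
```

Run:
```python
from plan import *
q=P["LC"]; go(world("cov",q,[[-53,0,29]])[0],q[2])
print(telemetry.read_state()["joint_positions"].round(2))
```

```text
spin 0.002 dx 0.04 dy -0.16 dz 13.15 cm g [0.4658 0.3105 0.1605] psi 1.2237 tilt [ 0.0021  0.0017 -1.    ] t 2.55
[-1.04  0.25  0.43  1.76 -0.12  1.15 -0.92]
```

Call:
{"op": "move_arm", "data": {"steps": [{"dx":0,"dy":-0.1,"dz":3,"spin":0},{"dx":0,"dy":0,"dz":3,"spin":0},{"dx":0,"dy":0,"dz":3,"spin":0},{"dx":0,"dy":0,"dz":2,"spin":0},{"dx":0,"dy":0,"dz":1.5,"spin":0},{"dx":0,"dy":0,"dz":0.6,"spin":0},{"dx":0,"dy":0,"dz":0,"spin":0}]}}

```text
time: 3.25
ee_pos: [0.4632, 0.3119, 0.1934]
eef_rot: [0.818, 0.576, -0.0, 0.0]
ft_force: [0.6, 0.2, 0.3]
width: 0.0701
grip_force: 0.0
```

Call:
{"op": "move_arm", "data": {"steps": [{"dx":0,"dy":0,"dz":0,"spin":0},{"dx":0,"dy":0,"dz":0,"spin":0},{"dx":0,"dy":0,"dz":0,"spin":0},{"dx":0,"dy":0,"dz":0,"spin":0},{"dx":0,"dy":0,"dz":0,"spin":0},{"dx":0,"dy":0,"dz":0,"spin":0},{"dx":0,"dy":0,"dz":0,"spin":0}], "claw": 2, "squeeze": 20}}

```text
time: 3.95
ee_pos: [0.4635, 0.312, 0.1941]
eef_rot: [0.818, 0.576, 0.0, 0.0]
ft_force: [0.2, -0.4, 3.7]
width: 0.036
grip_force: 20.0
```

Run:
```python
from plan import *
q=P["LC"]; go(world("cov",q,[[-53,0,29]])[0],q[2])
```

```text
spin 0.005 dx -0.02 dy 0.10 dz 0.11 cm g [0.4636 0.312  0.0301] psi 1.2267 tilt [ 7.e-04  4.e-04 -1.e+00] t 3.95
```

Call:
{"op": "move_arm", "data": {"steps": [{"dx":0,"dy":0,"dz":-1,"spin":0},{"dx":0,"dy":0,"dz":-2,"spin":0.05},{"dx":0,"dy":0,"dz":-4,"spin":0.14},{"dx":0,"dy":0,"dz":-4,"spin":0.14},{"dx":0,"dy":0,"dz":-4,"spin":0.14},{"dx":0,"dy":0,"dz":-4,"spin":0.14},{"dx":0,"dy":0,"dz":-4,"spin":0.14},{"dx":0,"dy":0,"dz":0,"spin":0.14},{"dx":0,"dy":0,"dz":0,"spin":0.14},{"dx":0,"dy":0,"dz":0,"spin":0.14},{"dx":0,"dy":0,"dz":0,"spin":0.14},{"dx":0,"dy":0,"dz":0,"spin":0.08}]}}

```text
time: 5.15
ee_pos: [0.4629, 0.3117, 0.4239]
eef_rot: [0.996, -0.084, -0.0, 0.0]
ft_force: [-1.0, 0.6, -2.4]
width: 0.0358
grip_force: 20.0
```

Run:
```python
from plan import *
q=P["LJ"]; t=world("jig",q,[[-53,-28,31]])[0]; print(t); go([t[0],t[1],.25],q[2])
```

```text
[ 0.55460605 -0.12466437  0.10620377]
spin -0.005 dx 16.18 dy 41.55 dz 0.99 cm g [0.4627 0.3116 0.2599] psi -0.1688 tilt [-9.e-04 -2.e-04 -1.e+00] t 5.15
```

Call:
{"op": "move_arm", "data": {"steps": [{"dx":1.6,"dy":4.15,"dz":0,"spin":0},{"dx":1.6,"dy":4.15,"dz":0,"spin":0},{"dx":1.6,"dy":4.15,"dz":0,"spin":0},{"dx":1.6,"dy":4.15,"dz":0,"spin":0},{"dx":1.6,"dy":4.15,"dz":0,"spin":0},{"dx":1.6,"dy":4.15,"dz":0,"spin":0},{"dx":1.6,"dy":4.15,"dz":0,"spin":0},{"dx":1.6,"dy":4.15,"dz":0,"spin":0},{"dx":1.6,"dy":4.15,"dz":0,"spin":0},{"dx":1.7,"dy":4.2,"dz":0,"spin":-0.005},{"dx":0,"dy":0,"dz":3,"spin":0},{"dx":0,"dy":0,"dz":0,"spin":0}]}}

```text
time: 6.35
ee_pos: [0.5533, -0.1251, 0.391]
eef_rot: [0.997, -0.08, -0.003, 0.0]
ft_force: [-0.6, 1.4, -1.8]
width: 0.0361
grip_force: 20.0
```

Run:
```python
from plan import *
q=P["LJ"]; t=world("jig",q,[[-53,-28,31]])[0]; print(t); go(t,q[2])
print(telemetry.read_state()["joint_positions"].round(2))
```

```text
[ 0.55460605 -0.12466437  0.10620377]
spin 0.003 dx 0.21 dy -0.07 dz 12.08 cm g [ 0.5524 -0.125   0.227 ] psi -0.1611 tilt [-5.6e-03  4.0e-04 -1.0e+00] t 6.35
[-0.63  0.29  0.93  1.67 -0.24  1.3  -1.38]
```

Call:
{"op": "move_arm", "data": {"steps": [{"dx":0.1,"dy":0,"dz":3,"spin":0},{"dx":0,"dy":0,"dz":3,"spin":0},{"dx":0,"dy":0,"dz":1,"spin":0},{"dx":0,"dy":0,"dz":0.8,"spin":0},{"dx":0,"dy":0,"dz":0.8,"spin":0},{"dx":0,"dy":0,"dz":0.5,"spin":0}]}}

```text
time: 6.95
ee_pos: [0.5556, -0.124, 0.3031]
eef_rot: [0.997, -0.079, -0.0, -0.0]
ft_force: [-5.9, 1.5, 1.2]
width: 0.036
grip_force: 20.0
```

Call:
{"op": "move_arm", "data": {"steps": [{"dx":0,"dy":0,"dz":0.5,"spin":0},{"dx":0,"dy":0,"dz":0.5,"spin":0},{"dx":0,"dy":0,"dz":0.5,"spin":0},{"dx":0,"dy":0,"dz":0.5,"spin":0}]}}

```text
time: 7.35
ee_pos: [0.5555, -0.1243, 0.2829]
eef_rot: [0.997, -0.079, 0.0, -0.0]
ft_force: [-3.2, 0.9, 0.4]
width: 0.0359
grip_force: 20.0
```

Run:
```python
from plan import *
from bench import imaging; import cv2
q=P["LJ"]; t=world("jig",q,[[-53,-28,31]])[0]; print(t); go(t,q[2])
s=telemetry.read_state();print(s["ft_force"].round(1),s["torque"].round(2))
o=[]
for n,(x,y) in {"scene":(210,190),"side":(305,200)}.items():
    c=imaging.camera(n)["img"][y:y+100,x:x+120,::-1]
    cv2.imwrite(f"pics/{n}_raw1.png",c); o.append(cv2.resize((255*(c/255.)**.6).astype(np.uint8),(400,333),interpolation=cv2.INTER_CUBIC))
cv2.imwrite("pics/t1.png",np.hstack(o))
```

```text
[ 0.55460605 -0.12466437  0.10620377]
spin 0.006 dx -0.09 dy 0.06 dz 1.27 cm g [ 0.5556 -0.1242  0.1189] psi -0.1581 tilt [ 1.e-04  5.e-04 -1.e+00] t 7.35
[-3.2  0.9  0.4] [0.17 0.65 0.06]
```

View pics/t1.png

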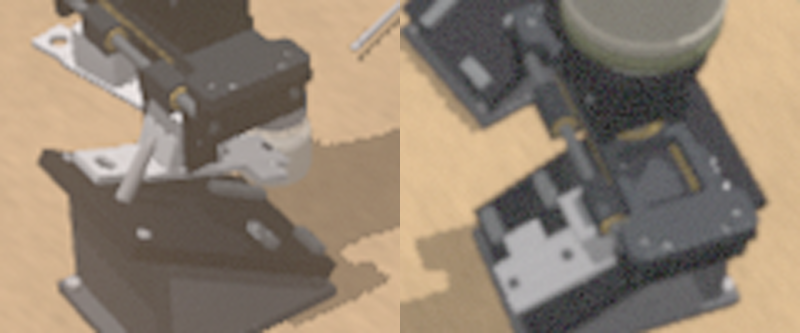

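The picture shows the cover tilting against the face beside the post, with its eye at about (105,160) in the left crop and its tail still clear of the rails. I'll press a little further down.

Call:
{"op": "move_arm", "data": {"steps": [{"dx":0,"dy":0,"dz":0.4,"spin":0},{"dx":0,"dy":0,"dz":0.3,"spin":0},{"dx":0,"dy":0,"dz":0.3,"spin":0},{"dx":0,"dy":0,"dz":0,"spin":0}]}}

```text
time: 7.85
ee_pos: [0.5557, -0.1245, 0.2727]
eef_rot: [0.997, -0.079, 0.0, 0.0]
ft_force: [0.6, 0.1, -1.4]
width: 0.0361
grip_force: 20.0
```

Call:
{"op": "move_arm", "data": {"steps": [{"dx":0,"dy":0,"dz":0.2,"spin":0},{"dx":0,"dy":0,"dz":0,"spin":0}]}}

```text
time: 8.05
ee_pos: [0.5559, -0.1247, 0.272]
eef_rot: [0.997, -0.079, 0.001, -0.0]
ft_force: [-4.8, 1.3, 15.2]
width: 0.0355
grip_force: 20.0
```

Call:
{"op": "move_arm", "data": {"steps": [{"dx":0,"dy":0,"dz":0.2,"spin":0},{"dx":0,"dy":0,"dz":0,"spin":0}]}}

```text
time: 8.25
ee_pos: [0.5563, -0.1248, 0.2708]
eef_rot: [0.997, -0.079, 0.001, -0.0]
ft_force: [-5.1, 1.7, 19.7]
width: 0.0355
grip_force: 20.0
```

Call:
{"op": "move_arm", "data": {"steps": [{"dx":0,"dy":0,"dz":-1,"spin":0},{"dx":0,"dy":0,"dz":-3,"spin":0},{"dx":0,"dy":0,"dz":-3,"spin":0},{"dx":0,"dy":0,"dz":0,"spin":0}]}}

```text
time: 8.65
ee_pos: [0.5564, -0.1251, 0.3423]
eef_rot: [0.997, -0.079, 0.003, -0.0]
ft_force: [0.5, -1.6, -2.3]
width: 0.0358
grip_force: 20.0
```

```bash
cat >> plan.py <<'E'
def eyeoff(th,gx=52.8,gz=30.1,jig="LJ",h=55):
    """grasp world target so that eye underside centre is at h mm up the post"""
    q=P[jig]; v=Ro.from_euler('z',q[2])*Ro.from_euler('y',-np.radians(th))
    return world("jig",q,[[0,0,h]])[0]-v.apply(np.array([gx,0,-gz])/1000)
E
python3 - <<'E'
from plan import *
for h in(55,40,20,0): go(eyeoff(28.1 if h else 32,h=h),P["LJ"][2])
E
```

```text
spin 0.005 dx -3.12 dy -2.80 dz 2.19 cm g [ 0.5572 -0.1251  0.1783] psi -0.1586 tilt [ 5.3e-03 -2.0e-04 -1.0e+00] t 8.65
spin 0.005 dx -2.33 dy -2.80 dz 3.47 cm g [ 0.5572 -0.1251  0.1783] psi -0.1586 tilt [ 5.3e-03 -2.0e-04 -1.0e+00] t 8.65
spin 0.005 dx -1.27 dy -2.80 dz 5.16 cm g [ 0.5572 -0.1251  0.1783] psi -0.1586 tilt [ 5.3e-03 -2.0e-04 -1.0e+00] t 8.65
spin 0.005 dx -0.20 dy -2.80 dz 7.27 cm g [ 0.5572 -0.1251  0.1783] psi -0.1586 tilt [ 5.3e-03 -2.0e-04 -1.0e+00] t 8.65
```

Call:
{"op": "move_arm", "data": {"steps": [{"dx":-1.6,"dy":0,"dz":0,"spin":0.005},{"dx":-1.5,"dy":-1,"dz":0,"spin":0},{"dx":0,"dy":-1.8,"dz":0,"spin":0},{"dx":0,"dy":0,"dz":1,"spin":0},{"dx":0,"dy":0,"dz":0.9,"spin":0},{"dx":0,"dy":0,"dz":0,"spin":0},{"dx":0,"dy":0,"dz":0,"spin":0}]}}

```text
time: 9.35
ee_pos: [0.5292, -0.0926, 0.3192]
eef_rot: [0.997, -0.082, -0.001, 0.0]
ft_force: [0.2, -0.1, -2.2]
width: 0.0358
grip_force: 20.0
```

```bash
cat > look.py <<'E'
from plan import *
from fit import proj
from bench import imaging; import cv2
def look(jig,name,th,w=66,f=6,gx=52.8,gz=30.1):
    s=telemetry.read_state(); R=Ro.from_quat(s["eef_rot"]).as_matrix(); g=s["ee_pos"]+R[:,2]*.164
    psi=np.arctan2(R[1,0],R[0,0])+(np.pi if abs(np.arctan2(R[1,0],R[0,0]))>1.6 else 0)
    v=Ro.from_euler('z',psi)*Ro.from_euler('y',-np.radians(th)); t=np.linspace(0,6.283,24)
    ring=lambda z:g+v.apply(np.c_[gx+7.5*np.cos(t),7.5*np.sin(t),t*0-gz+z]/1000)
    hum=g+v.apply(np.array([[gx-34,18,44-gz],[gx-34,-18,44-gz],[gx-80,-18,44-gz],[gx-80,18,44-gz]])/1000)
    post=world("jig",P[jig],[[0,0,0],[0,0,45]]); out=[]
    for i,n in enumerate(("scene","side")):
        c=imaging.camera(n); off=P["off"][2*i:2*i+2]
        pr=lambda X:proj(c,X)-np.zeros(2)+off
        x,y=(pr(post).mean(0)-w/2).round().astype(int)-(0,6)
        print(n,"origin",x,y,"post",pr(post).round(1).tolist(),"eye",pr(ring(6)).mean(0).round(1))
        o=cv2.resize((255*(c["img"][y:y+w,x:x+w,::-1]/255.)**.6).astype(np.uint8),None,fx=f,fy=f,interpolation=cv2.INTER_CUBIC)
        for L,col in((ring(6),(0,255,0)),(ring(0),(255,255,0)),(hum,(0,255,0)),(post,(0,0,255))):
            cv2.polylines(o,[(((pr(L)-[x,y]+.5)*f)*8).astype(np.int32)],False,col,1,cv2.LINE_AA,3)
        out.append(o)
    cv2.imwrite(f"pics/{name}.png",np.hstack(out))
E
python3 - <<'E'
from look import *
print(P["off"])
go(eyeoff(28.1,h=55),P["LJ"][2]); look("LJ","l2",28.1)
E
```

```text
[ 0.42474488 -0.09466335  0.93780473  0.04743889]
spin -0.001 dx 0.19 dy -0.07 dz -0.11 cm g [ 0.5291 -0.0927  0.1552] psi -0.1646 tilt [-1.1e-03 -8.0e-04 -1.0e+00] t 9.35
scene origin 217 201 post [[245.6, 249.5], [254.6, 230.9]] eye [258.2 224.1]
side origin 354 204 post [[391.4, 246.6], [382.6, 238.4]] eye [378.8 236.1]
```

View pics/l2.png

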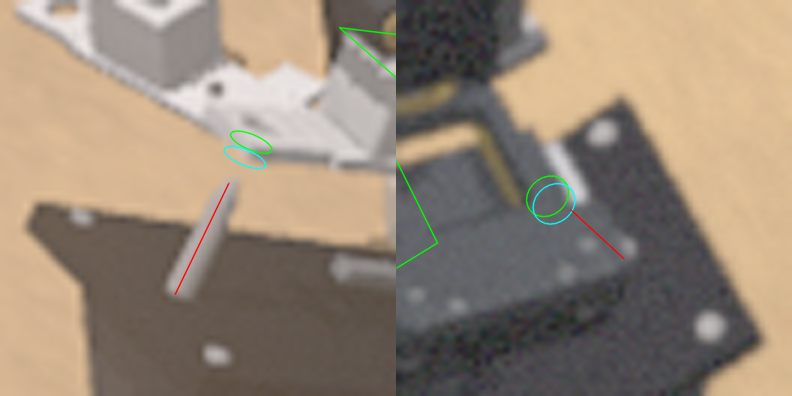

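The scene crop shows the tab tip at about (250,145), just above the post tip at (232,182). The red post line is about 1 px left of the real post. In the side crop only the tab's end edge shows, at about (570,170). I'll measure those edges numerically.

Run:
```python
from look import *
s=telemetry.read_state(); R=Ro.from_quat(s["eef_rot"]).as_matrix(); g=s["ee_pos"]+R[:,2]*.164
psi=np.arctan2(R[1,0],R[0,0])
for th in(26,29,32):
    v=Ro.from_euler('z',psi)*Ro.from_euler('y',-np.radians(th))
    for i,n in enumerate(("scene","side")):
        from fit import C
        X=g+v.apply(np.array([[52.8+15,y,z-30.1] for z in(0,6) for y in(15,-15)])/1000)
        print(th,n,"end corners z0 L,R; z6 L,R",(proj(C[n],X)+P["off"][2*i:2*i+2]).round(1).tolist())
for n,(x0,y0,w,h) in {"scene":(244,214,36,22),"side":(372,222,22,22)}.items():
    c=imaging.camera(n); cv2.imwrite(f"pics/raw_{n}2.png",c["img"][...,::-1])
    b=c["img"].astype(int).mean(2)[y0:y0+h,x0:x0+w].astype(int); rb=(c["img"][...,0].astype(int)-c["img"][...,2])[y0:y0+h,x0:x0+w]
    print(n,x0,y0)
    for k in range(h): print(y0+k," ".join("%2d"%(min(b[k,j]//3,99)) if rb[k,j]<45 else " ." for j in range(w)))
```

```text
26 scene end corners z0 L,R; z6 L,R [[255.3, 231.0], [247.6, 223.5], [256.3, 228.4], [248.5, 220.9]]
26 side end corners z0 L,R; z6 L,R [[383.2, 228.5], [389.3, 239.5], [382.3, 227.2], [388.3, 238.2]]
29 scene end corners z0 L,R; z6 L,R [[255.3, 229.4], [247.6, 221.9], [256.5, 226.8], [248.6, 219.4]]
29 side end corners z0 L,R; z6 L,R [[383.3, 227.3], [389.3, 238.4], [382.2, 226.1], [388.3, 237.1]]
32 scene end corners z0 L,R; z6 L,R [[255.4, 227.8], [247.6, 220.4], [256.7, 225.2], [248.8, 217.8]]
32 side end corners z0 L,R; z6 L,R [[383.3, 226.2], [389.3, 237.2], [382.0, 225.0], [388.1, 236.1]]
scene 244 214
214 33 31 30 30 36 41 54 61 58 56 66 70 69 70 71 66 64 69 71 70 70 70 70 70 68 65  . 47 49 52 53 47 36 32 32 32
215 33 31 34 52 59 59 69 53 29 25 56 69 70 69 69 69 69 70 69 70 71 70 70 70 70 72 59 50 51 51 52 53 47 44 37 32
216 55 57 58 68 72 71 72 56 36 31 57 70 70 70 69 69 69 69 68 70 71 67 69 73 67 58 51 50 50 51 52 52 53 54 41 32
217 55 67 72 71 70 71 72 62 55 54 66 70 70 69 70 70 70 69 69 70 71 67 68 63 48 34 46 51 50 51 52 52 52 53 47 36
218 35 50 59 68 71 70 70 60 58 62 6
[... 2833 characters left out ...]

234 19 16 13 13 16 18 17 18 19 32 53 61 49 27 13 12 11  9 10 12 12 12
235 18 18 15 12 16 17 19 18 18 22 43 58 56 38 17 11 11 11 11 11 12 11
236 17 19 17 12 14 18 19 18 18 19 33 48 51 39 22 13  9 12 11 10 11 11
237 15 16 18 14 16 17 18 18 19 17 26 33 35 29 21 15 13 11 12 11 11 12
238 14 15 16 16 17 19 17 18 18 19 19 20 21 19 19 17 14 14 12 12 11 13
239 16 17 17 18 18 18 19 18 18 19 18 18 19 17 19 18 17 13 10 10 11 13
240 18 19 19 17 17 17 18 19 18 18 19 18 18 19 18 18 19 15 13 13 11 11
241 18 19 17 18 18 19 19 18 18 17 19 19 17 18 18 18 18 16 16 11 11 11
242 18 18 19 19 19 18 18 19 18 18 18 18 17 17 17 18 18 18 17 14 13 10
243 18 18 17 18 19 18 19 17 18 19 18 18 19 20 22 21 17 18 17 18 17 15
```

The tab end sits about 3.5 mm further down the slope than the model, because the cover slipped slightly while I tilted it, and y is about right. I'll correct for that and go down along the post.

Call:
{"op": "move_arm", "data": {"steps": [{"dx":0.54,"dy":-0.07,"dz":-0.1,"spin":0},{"dx":0,"dy":0,"dz":0,"spin":0},{"dx":0.27,"dy":0,"dz":0.42,"spin":0},{"dx":0.27,"dy":0,"dz":0.42,"spin":0},{"dx":0.27,"dy":0,"dz":0.42,"spin":0},{"dx":0.13,"dy":0,"dz":0.21,"spin":0},{"dx":0,"dy":0,"dz":0,"spin":0}]}}

```text
time: 10.25
ee_pos: [0.5442, -0.0935, 0.3055]
eef_rot: [0.997, -0.082, -0.0, 0.0]
ft_force: [0.1, 0.4, -1.5]
width: 0.0356
grip_force: 20.0
```

```bash
cat > asc.py <<'E'
from look import *
def asc(n,x0,y0,w,h):
    c=imaging.camera(n); b=c["img"].astype(int).mean(2)[y0:y0+h,x0:x0+w].astype(int); rb=(c["img"][...,0].astype(int)-c["img"][...,2])[y0:y0+h,x0:x0+w]
    print(n,x0,y0)
    for k in range(h): print(y0+k," ".join("%2d"%(min(b[k,j]//3,99)) if rb[k,j]<45 else " ." for j in range(w)))
E
python3 - <<'E'
from asc import *
for h in(45,35): go(eyeoff(28.1,h=h),P["LJ"][2])
asc("scene",244,214,26,38)
E
```

```text
spin 0.0 dx -0.78 dy 0.10 dz -0.63 cm g [ 0.5441 -0.0936  0.1415] psi -0.1633 tilt [-8.e-04 -3.e-04 -1.e+00] t 10.25
spin 0.0 dx -0.25 dy 0.10 dz 0.21 cm g [ 0.5441 -0.0936  0.1415] psi -0.1633 tilt [-8.e-04 -3.e-04 -1.e+00] t 10.25
scene 244 214
214 33 30 29 30 36 41 55 62 58 56 66 70 69 70 72 66 64 69 71 71 73 50 19 11 12 16
215 32 31 34 52 59 58 68 53 29 25 56 69 70 69 69 70 68 70 69 70 73 53 23 10 12 25
216 56 57 58 68 72 72 71 56 36 30 57 69 70 70 70 69 69 70 68 70 73 55 24  9 19 31
217 55 68 72 71 70 70 71 67 60 58 67 71 70 71 70 70 69 69 69 70 72 59 30  9 26 33
218 35 49 58 68 71 70 70 71 71 71 71 70 70 70 70 70 70 70 69 70 71 62 33 15 30 34
219  .  . 38 50 59 68 71 70 71 71 71 70 70 70 70 70 70 71 71 71 72 61 32 23 32 33
220  .  .  .  . 43 54 62 69 71 70 71 71 70 70 70 70 70 71 64 58 57 56 33 38 46 37
221  .  .  .  .  . 39 44 54 63 69 71 71 71 71 71 70 70 71 50 30 28 51 42 47 48 36
222  .  .  .  .  .  .  . 36 45 56 68 71 71 71 71 71 71 71 54 28 21 55 53 50 46 43
223  .  .  .  .  .  .  .  .  . 39 52 57 68 71 71 71 71 72 68 59 56 56 53 51 52 53
224  .  .  .  .  .  .  .  .  .  .
[... 1562 characters left out ...]
14 14 14 14 15 14 14 14 14 14 14 14 14 13 14
244 15 14 24 41 44 39 33 26 17 14 14 14 14 14 14 14 14 14 14 14 14 14 14 14 14 13
245 14 15 35 44 42 36 29 20 15 14 15 14 15 14 14 14 14 14 14 14 14 14 14 14 14 13
246 14 24 41 43 39 32 25 17 14 14 15 14 14 14 14 14 15 15 14 14 14 14 14 14 14 14
247 15 35 44 41 36 29 22 15 14 14 14 13 14 14 14 14 14 14 13 14 14 14 13 14 13 14
248 20 40 44 39 32 25 18 14 14 14 15 14 13 13 13 13 13 13 13 13 13 13 13 13 13 13
249 19 34 38 35 29 21 15 14 14 14 14 14 14 13 13 13 13 13 13 13 12 12 12 13 12 12
250 14 19 23 25 23 17 14 14 13 14 13 13 13 13 13 13 13 13 13 13 13 13 12 13 13 12
251 15 14 14 15 16 15 15 14 14 14 13 14 13 13 12 13 13 13 13 12 13 12 13 12 13 12
```

The printed pixels put the hole at about (254.5,229.7), in line with the post. Contact force is near zero, so I'll keep going down.

Call:
{"op": "move_arm", "data": {"steps": [{"dx":0.27,"dy":0,"dz":0.42,"spin":0},{"dx":0.27,"dy":0,"dz":0.42,"spin":0},{"dx":0,"dy":0,"dz":0,"spin":0}]}}

```text
time: 10.6
ee_pos: [0.5496, -0.0942, 0.297]
eef_rot: [0.997, -0.081, -0.0, 0.0]
ft_force: [-0.1, -0.7, -1.8]
width: 0.036
grip_force: 20.0
```

Run:
```python
from asc import *
go(eyeoff(28.1,h=25),P["LJ"][2]);s=telemetry.read_state();print(s["ft_force"].round(1),s["torque"].round(2))
asc("scene",240,222,26,28)
```

```text
spin 0.001 dx -0.27 dy 0.12 dz 0.21 cm g [ 0.5495 -0.0942  0.133 ] psi -0.163 tilt [-7.e-04 -1.e-04 -1.e+00] t 10.6
[-0.1 -0.7 -1.8] [-0.06  0.15 -0.03]
scene 240 222
222  .  .  .  .  .  .  .  .  .  .  . 36 45 56 68 71 71 71 71 71 71 72 54 29 13 16
223  .  .  .  .  .  .  .  .  .  .  .  .  . 39 51 57 68 72 71 71 71 72 69 53 25 24
224  .  .  .  .  .  .  .  .  .  .  .  .  .  .  . 36 50 62 69 71 71 72 75 59 27 37
225  .  .  .  .  .  .  .  .  .  .  .  .  .  .  .  . 38 43 53 63 70 72 64 42 28 47
226  .  .  .  .  .  .  .  .  .  .  .  .  .  .  .  .  .  . 36 44 56 57 38 33 43 50
227  .  .  .  .  .  .  .  .  .  .  .  .  .  .  .  .  .  .  .  . 39 31  .  . 50 52
228  .  .  .  .  .  .  .  .  .  .  .  .  .  .  .  .  .  .  .  .  .  .  . 49 50 50
229  .  .  .  .  .  .  .  .  .  .  .  .  .  .  .  .  .  .  .  .  .  .  . 50 51 50
230  .  .  .  .  .  .  .  .  .  .  .  .  .  .  .  .  .  .  .  .  .  .  . 51 51 50
231  .  .  .  . 54 56 59 59 59 58 58 58 58 54 50 46 45 55 57 56 57 57 54 50 51 50
232  .  .  . 51 51 53 57 60 61 59 54 55 57 52 49 43 45 59 62 61 60 61 61 55 47 49
233  .  .  .  . 51 52 53 56 59 
[... 662 characters left out ...]
27 27 20 15 15 17 17 18 20 21 21 21 20 35 34
242 15 15 14 15 15 14 13 24 42 40 30 27 24 17 13 13 14 13 13 13 13 13 13 12 13 14
243 15 15 14 15 15 14 14 35 44 42 34 27 20 14 14 14 14 14 13 14 13 13 14 13 13 13
244 15 15 15 15 14 13 24 41 44 39 33 26 17 14 14 14 14 14 14 14 13 14 13 13 14 14
245 15 15 15 15 13 14 35 43 41 36 29 21 14 14 14 14 14 14 14 14 14 14 13 13 13 13
246 15 15 15 14 13 24 41 44 38 32 25 16 12 14 13 13 14 14 15 14 14 13 13 14 14 13
247 15 15 15 14 15 35 43 41 36 29 21 15 12 13 13 12 13 13 13 13 13 13 13 13 13 13
248 15 15 15 14 20 41 44 39 32 25 17 14 13 13 13 12 13 13 13 12 12 13 12 12 12 12
249 14 15 15 14 19 33 38 34 29 21 15 13 14 13 12 13 12 13 13 13 13 12 13 12 12 12
```

The post now stands out through the hole, at columns 253 to 256. I'll continue down.

Call:
{"op": "move_arm", "data": {"steps": [{"dx":0.27,"dy":0,"dz":0.42,"spin":0},{"dx":0.27,"dy":0,"dz":0.42,"spin":0},{"dx":0.27,"dy":0,"dz":0.42,"spin":0},{"dx":0,"dy":0,"dz":0,"spin":0}]}}

```text
time: 11.05
ee_pos: [0.5576, -0.0956, 0.2843]
eef_rot: [0.997, -0.081, -0.0, 0.0]
ft_force: [0.2, -0.8, -2.6]
width: 0.0358
grip_force: 20.0
```

Call:
{"op": "move_arm", "data": {"steps": [{"dx":0.16,"dy":0,"dz":0.25,"spin":0},{"dx":0.16,"dy":0,"dz":0.25,"spin":0},{"dx":0,"dy":0,"dz":0,"spin":0}]}}

```text
time: 11.35
ee_pos: [0.5607, -0.0961, 0.2797]
eef_rot: [0.997, -0.082, -0.0, 0.0]
ft_force: [0.1, -0.5, -1.8]
width: 0.036
grip_force: 20.0
```

Run:
```python
from asc import *
go(eyeoff(32,h=0),P["LJ"][2]);s=telemetry.read_state();print(s["ft_force"].round(1),s["torque"].round(2))
```

```text
spin 0.001 dx -0.07 dy 0.11 dz 1.02 cm g [ 0.5607 -0.0961  0.1157] psi -0.1632 tilt [-3.e-04  0.e+00 -1.e+00] t 11.35
[ 0.1 -0.5 -1.8] [-0.11  0.16 -0.01]
```

Call:
{"op": "move_arm", "data": {"steps": [{"dx":0.13,"dy":0,"dz":0.21,"spin":0},{"dx":0.13,"dy":0,"dz":0.21,"spin":0},{"dx":0,"dy":0,"dz":0,"spin":0}]}}

```text
time: 11.65
ee_pos: [0.5633, -0.0965, 0.2755]
eef_rot: [0.997, -0.081, -0.0, 0.0]
ft_force: [-0.1, -0.0, -2.0]
width: 0.0359
grip_force: 20.0
```

Call:
{"op": "move_arm", "data": {"steps": [{"dx":0.08,"dy":0,"dz":0.2,"spin":0},{"dx":0,"dy":0,"dz":0,"spin":0}]}}

```text
time: 11.85
ee_pos: [0.564, -0.0967, 0.2736]
eef_rot: [0.997, -0.081, -0.0, -0.0]
ft_force: [0.4, -0.7, -2.9]
width: 0.036
grip_force: 20.0
```

Call:
{"op": "move_arm", "data": {"steps": [{"dx":0,"dy":0,"dz":0.2,"spin":0},{"dx":0,"dy":0,"dz":0,"spin":0}]}}

```text
time: 12.05
ee_pos: [0.5641, -0.0968, 0.2719]
eef_rot: [0.997, -0.082, 0.0, -0.0]
ft_force: [-0.1, -0.2, -0.5]
width: 0.0359
grip_force: 20.0
```

Call:
{"op": "move_arm", "data": {"steps": [{"dx":0,"dy":0,"dz":0.15,"spin":0},{"dx":0,"dy":0,"dz":0,"spin":0}]}}

```text
time: 12.25
ee_pos: [0.5641, -0.0967, 0.2704]
eef_rot: [0.997, -0.082, 0.0, -0.0]
ft_force: [-0.3, 1.6, 0.9]
width: 0.0357
grip_force: 20.0
```

Call:
{"op": "move_arm", "data": {"steps": [{"dx":0,"dy":0,"dz":0.15,"spin":0},{"dx":0,"dy":0,"dz":0,"spin":0}]}}

```text
time: 12.45
ee_pos: [0.564, -0.0967, 0.2687]
eef_rot: [0.997, -0.082, -0.0, -0.0]
ft_force: [1.6, 0.3, 0.5]
width: 0.0357
grip_force: 20.0
```

Run:
```python
from asc import *
go(eyeoff(32,h=0),P["LJ"][2]);s=telemetry.read_state();print(s["ft_force"].round(1),s["torque"].round(2))
asc("scene",218,222,40,28)
```

```text
spin 0.001 dx -0.41 dy 0.11 dz -0.08 cm g [ 0.564  -0.0967  0.1047] psi -0.1632 tilt [-0.e+00  1.e-04 -1.e+00] t 12.45
[1.6 0.3 0.5] [-0.07 -0.03 -0.02]
scene 218 222
222  .  .  .  .  .  .  .  .  .  .  .  .  .  .  .  .  .  .  .  .  .  .  .  .  .  .  .  .  .  .  .  .  . 35 44 56 69 65 44 27
223  .  .  .  .  .  .  .  .  .  .  .  .  .  .  .  .  .  .  .  .  .  .  .  .  .  .  .  .  .  .  .  .  .  .  . 38 52 59 48 27
224  .  .  .  .  .  .  .  .  .  .  .  .  .  .  .  .  .  .  .  .  .  .  .  .  .  .  .  .  .  .  .  .  .  .  .  .  . 37 34 21
225  .  .  .  .  .  .  .  .  .  .  .  .  .  .  .  .  .  .  .  .  .  .  .  .  .  .  .  .  .  .  .  .  .  .  .  .  .  .  . 21
226  .  .  .  .  .  .  .  .  .  .  .  .  .  .  .  .  .  .  .  .  .  .  .  .  .  .  .  .  .  .  .  .  .  .  .  .  .  .  .  .
227  .  .  .  .  .  .  .  .  .  .  .  .  .  .  .  .  .  .  .  .  .  .  .  .  .  .  .  .  .  .  .  .  .  .  .  .  .  .  .  .
228  .  .  .  .  .  .  .  .  .  .  .  .  .  .  .  .  .  .  .  .  .  .  .  .  .  .  .  .  .  .  .  .  .  .  .  .  .  .  .  .
229  .  .  .  .  .  .  .  .  .  .  .  .  .  .  .  .  .  .  .  .  
[... 1838 characters left out ...]
15 15 15 15 14 14 18 48 55 55 56 58 59 56 54 51 47 43 38 31 26 53 61 56 54 54 53
245  .  .  .  .  .  .  .  .  . 25 14 14 14 15 15 15 15 14 14 16 37 52 54 54 55 58 49 39 42 43 40 35 27 33 54 59 59 59 59 60
246  .  .  .  .  .  .  .  .  .  .  . 15 14 15 14 15 15 15 14 14 15 36 52 54 54 56 53 44 42 41 38 31 25 37 48 50 50 50 50 50
247  .  .  .  .  .  .  .  .  .  .  .  . 14 14 15 14 15 15 14 14 13 15 36 51 54 55 57 56 54 47 36 26 25 35 39 38 38 38 38 38
248  .  .  .  .  .  .  .  .  .  .  .  .  . 13 14 14 15 14 15 14 14 13 15 36 51 54 55 58 60 57 51 42 41 49 51 51 43 39 39 39
249  .  .  .  .  .  .  .  .  .  .  .  .  . 15 14 14 14 14 15 14 14 14 13 15 38 52 55 55 53 53 56 54 53 59 61 61 55 52 51 51
```

Call:
{"op": "move_arm", "data": {"steps": [{"dx":0,"dy":0,"dz":0.15,"spin":0},{"dx":0,"dy":0,"dz":0,"spin":0}]}}

```text
time: 12.7
ee_pos: [0.5641, -0.0968, 0.2676]
eef_rot: [0.997, -0.082, 0.0, -0.0]
ft_force: [-2.0, 0.1, 5.7]
width: 0.0361
grip_force: 20.0
```

Call:
{"op": "move_arm", "data": {"steps": [{"dx":0,"dy":0,"dz":0.15,"spin":0},{"dx":0,"dy":0,"dz":0,"spin":0}]}}

```text
time: 12.9
ee_pos: [0.5643, -0.097, 0.2672]
eef_rot: [0.997, -0.082, 0.0, -0.001]
ft_force: [-6.2, 1.7, 18.2]
width: 0.0353
grip_force: 20.0
```

Run:
```python
from asc import *
from fit import C
s=telemetry.read_state();print(s["ft_force"].round(1),s["torque"].round(2))
q=P["LJ"]
for n,o in(("scene",P["off"][:2]),("side",P["off"][2:])):
    print(n,"seated (eye -2.5): tab end z0 L,R z6 L,R",(proj(C[n],world("jig",q,[[12.5,15,0],[12.5,-15,0],[12.5,15,6],[12.5,-15,6]]))+o).round(1).tolist())
    print(" tail z6 L,R",(proj(C[n],world("jig",q,[[-139.5,18,6],[-139.5,-18,6]]))+o).round(1).tolist())
asc("scene",234,236,24,18)
asc("side",322,256,40,28)
```

```text
[-6.2  1.7 18.2] [0.31 1.58 0.06]
scene seated (eye -2.5): tab end z0 L,R z6 L,R [[244.8, 252.9], [237.2, 245.2], [246.0, 250.4], [238.4, 242.7]]
 tail z6 L,R [[298.8, 257.3], [289.6, 248.8]]
side seated (eye -2.5): tab end z0 L,R z6 L,R [[393.5, 238.0], [399.4, 248.8], [392.3, 236.9], [398.3, 247.7]]
 tail z6 L,R [[333.6, 274.2], [339.4, 287.4]]
scene 234 236
236  .  .  .  .  .  .  .  .  .  .  .  .  .  .  .  .  . 45 43 39 32 34  .  .
237 13 13 12 12 15 16 20  .  .  .  .  .  .  .  .  . 45 44 41 36 29  .  .  .
238 14 14 14 14 14 13 13 13 12 12 11 14 15 20  . 32 41 43 39 32 25  .  .  .
239 14 14 15 14 15 14 14 14 13 14 13 13 12 12 12 34 43 41 36 29 18  .  .  .
240 14 15 14 14 14 13 14 14 14 13 14 13 13 12 24 41 44 39 32 24 15 10 10  9
241 15 14 15 14 13 16 14 12 12 12 12 12 12 14 35 43 41 36 29 19 13 11  9 24
242 15 15 14 13 28 42 45 38 34 35 29 20 16 23 40 44 39 32 24 14 11 11  9 41
243 14 14 14 12 43 55 58 55 54 54 51 47 44 41 43 41 35 27 30 34 35 29 17 45
244 15 15 14 12 48 55 55 57 58 59 56 53 51 46 43 38 31 27 49 54 54 51 46 48
245 14 15 14 13 36 52 55 54 56 57 48 38 41 43 40 35 2
[... 3415 characters left out ...]
19 36 39 29 22 25 38 45 46 46 45 46 45 45 45 46 45 44 41 36 30 27 25 21 17 10  8
279  .  .  .  .  .  .  .  . 23 18 17 14 11 15 30 34 26 20 26 38 45 46 46 46 45 45 45 46 45 43 38 32 27 26 24 25 23 19 12  9
280  .  .  .  .  .  .  .  . 26 19 16 16 13 10 20 32 35 31 34 42 45 46 45 46 45 45 45 45 41 33 28 27 25 25 25 24 22 19 13  9
281  .  .  .  .  .  .  .  .  . 22 18 18 13 10 14 29 40 40 42 45 46 45 46 46 46 45 42 38 32 26 26 24 24 24 23 21 17 15 12 10
282  .  .  .  .  .  .  .  .  . 25 20 17 15 10 11 21 37 45 45 45 45 46 46 46 44 40 34 29 26 24 25 25 24 22 20 17 13 10 10  8
283  .  .  .  .  .  .  .  .  .  . 20 18 16 13  9 16 34 44 45 45 46 45 45 42 37 29 27 25 25 24 24 22 21 17 14 12  9 11  9  8
```

The tab end in the scene view and the tail at (334,274) in the side view match the seated prediction to within 1 px. The lug sits between the short rails. I'll release.

Call:
{"op": "move_arm", "data": {"steps": [{"dx":0,"dy":0,"dz":-0.05,"spin":0},{"dx":0,"dy":0,"dz":0,"spin":0},{"dx":0,"dy":0,"dz":0,"spin":0},{"dx":0,"dy":0,"dz":0,"spin":0},{"dx":0,"dy":0,"dz":0,"spin":0}], "claw": 6.5}}

```text
time: 13.5
ee_pos: [0.564, -0.0967, 0.2662]
eef_rot: [0.997, -0.082, -0.0, 0.0]
ft_force: [-0.2, 0.1, -0.4]
width: 0.0629
grip_force: 0.0
```

Call:
{"op": "move_arm", "data": {"steps": [{"dx":0,"dy":0,"dz":-1,"spin":0},{"dx":0,"dy":0,"dz":-3,"spin":0},{"dx":0,"dy":0,"dz":-4,"spin":0},{"dx":0,"dy":0,"dz":-4,"spin":0},{"dx":0,"dy":0,"dz":0,"spin":0}]}}

```text
time: 14.0
ee_pos: [0.565, -0.0979, 0.392]
eef_rot: [0.997, -0.082, 0.004, -0.0]
ft_force: [0.0, 0.6, -0.4]
width: 0.0649
grip_force: 0.0
```

Run:
```python
from asc import *
q=P["RC"]; print(q); go(np.r_[world("cov",q,[[-53,0,29]])[0][:2],.2],q[2]+np.pi)
asc("scene",234,236,24,18)
asc("side",330,268,20,10)
```

```text
[ 0.45487992 -0.38199149 -1.51503204]
spin -1.791 dx -22.45 dy -12.71 dz 2.80 cm g [ 0.5663 -0.0978  0.228 ] psi -0.164 tilt [ 8.1e-03  3.0e-04 -1.0e+00] t 14.0
scene 234 236
236  .  .  .  .  .  .  .  .  .  .  .  .  .  .  .  .  . 45 43 40 33 35  .  .
237 15 14 14 14 16 17 22  .  .  .  .  .  .  .  .  . 44 44 41 36 30  .  .  .
238 16 16 16 15 15 15 15 14 14 13 13 16 17 21  . 33 41 43 40 33 26  .  .  .
239 15 16 16 15 16 15 16 15 15 15 15 15 15 13 14 34 43 41 36 30 19 26  .  .
240 16 16 16 15 15 15 15 15 15 15 15 14 15 14 24 41 43 39 33 25 17 14 13 13
241 16 15 16 15 14 18 15 13 14 14 14 14 14 14 35 43 42 36 29 21 14 14 13 26
242 16 16 15 14 29 42 45 38 34 35 29 20 17 24 40 43 39 32 24 15 12 14 12 42
243 16 15 15 14 43 55 58 55 53 53 51 47 44 41 43 41 35 28 31 35 35 29 19 45
244 16 16 16 13 48 55 55 56 58 58 55 53 51 47 43 38 32 27 49 53 53 51 46 48
245 16 16 15 14 37 51 54 54 56 57 49 38 41 43 40 36 28 34 56 61 58 58 59 56
246 16 16 15 15 16 36 52 54 54 56 53 44 42 41 38 31 26 37 48 52 58 55 56 59
247 16 15 15 15 14 16 36 51 54 55 57 56 53 47 36 26 26 36 39 38 48 47 48 50
248 15 15 16 
[... 395 characters left out ...]
15 15 15 14 14 15 15 18 18 19 21 21 23 25 25 25
side 330 268
268 16 22 25 25 24 22 17 29 50 58 52 47 45 44 46 46 46 46 47 46
269 13 20 24 25 25 24 17 20 41 57 54 47 46 45 46 47 48 46 47 46
270 12 17 23 24 24 22 18 16 30 49 52 47 46 46 47 46 47 46 46 46
271 15 13 20 24 21 19 19 25 43 53 50 47 46 47 47 47 47 46 46 46
272 15 12 17 19 18 17 23 35 53 60 53 48 47 47 47 47 47 46 46 46
273 16 13 10 14 20 31 37 44 52 61 61 54 48 46 46 46 46 46 46 47
274 18 14  9 12 22 38 45 47 48 59 65 61 52 48 46 47 46 47 47 47
275 17 14 10 11 20 38 46 46 49 57 64 61 52 46 46 46 46 47 46 47
276 18 17 14 12 17 36 46 47 46 51 59 61 54 49 46 46 46 46 46 46
277 17 17 14 11 12 30 42 43 39 36 45 58 60 53 48 46 47 47 46 46
```

The left cover stayed in place. Next is the right cover.

Call:
{"op": "move_arm", "data": {"steps": [{"dx":0,"dy":0,"dz":0,"spin":-0.149},{"dx":0,"dy":0,"dz":0,"spin":-0.149},{"dx":0,"dy":0,"dz":0,"spin":-0.149},{"dx":0,"dy":0,"dz":0,"spin":-0.149},{"dx":0,"dy":0,"dz":0,"spin":-0.149},{"dx":0,"dy":0,"dz":0,"spin":-0.149},{"dx":0,"dy":0,"dz":0,"spin":-0.149},{"dx":0,"dy":0,"dz":0,"spin":-0.149},{"dx":0,"dy":0,"dz":0,"spin":-0.149},{"dx":0,"dy":0,"dz":0,"spin":-0.149},{"dx":0,"dy":0,"dz":0,"spin":-0.149},{"dx":0,"dy":0,"dz":0,"spin":-0.149}], "claw": 7}}

```text
time: 15.3
ee_pos: [0.5637, -0.0966, 0.3849]
eef_rot: [0.686, 0.728, -0.001, -0.001]
ft_force: [-0.3, 0.0, -0.4]
width: 0.0698
grip_force: 0.0
```

Run:
```python
from asc import *
q=P["RC"]; go(np.r_[world("cov",q,[[-53,0,29]])[0][:2],.2],q[2]+np.pi)
```

```text
spin 0.004 dx -22.59 dy -12.42 dz 2.09 cm g [ 0.5633 -0.0966  0.2209] psi 1.631 tilt [-0.0024  0.     -1.    ] t 15.3
```

Call:
{"op": "move_arm", "data": {"steps": [{"dx":-3.76,"dy":-2.07,"dz":0,"spin":0},{"dx":-3.76,"dy":-2.07,"dz":0,"spin":0},{"dx":-3.76,"dy":-2.07,"dz":0,"spin":0},{"dx":-3.76,"dy":-2.07,"dz":0,"spin":0},{"dx":-3.76,"dy":-2.07,"dz":0,"spin":0},{"dx":-3.79,"dy":-2.07,"dz":0,"spin":0.004},{"dx":0,"dy":0,"dz":4,"spin":0},{"dx":0,"dy":0,"dz":4,"spin":0},{"dx":0,"dy":0,"dz":0,"spin":0},{"dx":0,"dy":0,"dz":0,"spin":0}]}}

```text
time: 16.3
ee_pos: [0.4521, -0.3289, 0.3062]
eef_rot: [0.689, 0.725, -0.001, -0.001]
ft_force: [-0.0, -0.3, 1.1]
width: 0.0698
grip_force: 0.0
```

Run:
```python
from asc import *
q=P["RC"]; go(world("cov",q,[[-53,0,29]])[0],q[2]+np.pi); print(telemetry.read_state()["joint_positions"].round(2))
```

```text
spin -0.006 dx -0.03 dy 0.02 dz 11.32 cm g [ 0.4517 -0.3288  0.1422] psi 1.6207 tilt [-2.2e-03  5.0e-04 -1.0e+00] t 16.3
[-0.09  0.32  0.76  1.79 -0.24  1.12  0.8 ]
```

Call:
{"op": "move_arm", "data": {"steps": [{"dx":0,"dy":0,"dz":3,"spin":-0.006},{"dx":0,"dy":0,"dz":3,"spin":0},{"dx":0,"dy":0,"dz":2.5,"spin":0},{"dx":0,"dy":0,"dz":1.5,"spin":0},{"dx":0,"dy":0,"dz":0.8,"spin":0},{"dx":0,"dy":0,"dz":0.4,"spin":0},{"dx":0,"dy":0,"dz":0,"spin":0}]}}

```text
time: 17.0
ee_pos: [0.4526, -0.3292, 0.195]
eef_rot: [0.687, 0.727, 0.0, 0.0]
ft_force: [0.2, -0.7, -0.5]
width: 0.0699
grip_force: 0.0
```

Call:
{"op": "move_arm", "data": {"steps": [{"dx":0,"dy":0,"dz":0,"spin":0},{"dx":0,"dy":0,"dz":0,"spin":0},{"dx":0,"dy":0,"dz":0,"spin":0},{"dx":0,"dy":0,"dz":0,"spin":0},{"dx":0,"dy":0,"dz":0,"spin":0},{"dx":0,"dy":0,"dz":0,"spin":0},{"dx":0,"dy":0,"dz":0,"spin":0}], "claw": 2, "squeeze": 20}}

```text
time: 17.7
ee_pos: [0.4523, -0.329, 0.1944]
eef_rot: [0.687, 0.727, 0.0, 0.0]
ft_force: [-0.2, 1.1, 1.8]
width: 0.0361
grip_force: 20.0
```

Run:
```python
from asc import *
q=P["RC"]; go(world("cov",q,[[-53,0,29]])[0],q[2]+np.pi)
q=P["RJ"]; t=world("jig",q,[[-53,28,31]])[0]; print(t,q); go([t[0],t[1],.25],q[2]+np.pi)
```

```text
spin 0.0 dx -0.00 dy -0.04 dz 0.14 cm g [ 0.4523 -0.329   0.0304] psi 1.6268 tilt [ 3.e-04  0.e+00 -1.e+00] t 17.7
[0.61302168 0.13199984 0.10620377] [0.67682659 0.11009764 0.09734829]
spin -1.612 dx -20.47 dy 44.32 dz -21.96 cm g [ 0.4523 -0.329   0.0304] psi 1.6268 tilt [ 3.e-04  0.e+00 -1.e+00] t 17.7
```

Call:
{"op": "move_arm", "data": {"steps": [{"dx":0,"dy":0,"dz":-1,"spin":0},{"dx":0,"dy":0,"dz":-3,"spin":-0.147},{"dx":0,"dy":0,"dz":-4,"spin":-0.147},{"dx":0,"dy":0,"dz":-4,"spin":-0.147},{"dx":0,"dy":0,"dz":-4,"spin":-0.147},{"dx":0,"dy":0,"dz":-4,"spin":-0.147},{"dx":0,"dy":0,"dz":-3,"spin":-0.147},{"dx":0,"dy":0,"dz":0,"spin":-0.147},{"dx":0,"dy":0,"dz":0,"spin":-0.147},{"dx":0,"dy":0,"dz":0,"spin":-0.147},{"dx":0,"dy":0,"dz":0,"spin":-0.147},{"dx":0,"dy":0,"dz":0,"spin":-0.142}]}}

```text
time: 18.9
ee_pos: [0.4517, -0.3291, 0.4247]
eef_rot: [-0.051, 0.999, 0.0, -0.0]
ft_force: [-0.3, -0.0, -2.2]
width: 0.0357
grip_force: 20.0
```

Run:
```python
from asc import *
q=P["RJ"]; t=world("jig",q,[[-53,28,31]])[0]; go([t[0],t[1],.25],q[2]+np.pi)
```

```text
spin 0.005 dx -20.54 dy 44.33 dz 1.07 cm g [ 0.4517 -0.3291  0.2607] psi -3.039 tilt [-4.e-04  0.e+00 -1.e+00] t 18.9
```

Call:
{"op": "move_arm", "data": {"steps": [{"dx":-1.87,"dy":4.03,"dz":0,"spin":0},{"dx":-1.87,"dy":4.03,"dz":0,"spin":0},{"dx":-1.87,"dy":4.03,"dz":0,"spin":0},{"dx":-1.87,"dy":4.03,"dz":0,"spin":0},{"dx":-1.87,"dy":4.03,"dz":0,"spin":0},{"dx":-1.87,"dy":4.03,"dz":0,"spin":0},{"dx":-1.87,"dy":4.03,"dz":0,"spin":0},{"dx":-1.87,"dy":4.03,"dz":0,"spin":0},{"dx":-1.87,"dy":4.03,"dz":0,"spin":0},{"dx":-1.87,"dy":4.03,"dz":0,"spin":0},{"dx":-1.84,"dy":4.03,"dz":0,"spin":0.005},{"dx":0,"dy":0,"dz":0,"spin":0}]}}

```text
time: 20.1
ee_pos: [0.6135, 0.1395, 0.4235]
eef_rot: [-0.05, 0.999, 0.001, -0.001]
ft_force: [-1.7, 0.9, -3.0]
width: 0.0359
grip_force: 20.0
```

Call:
{"op": "move_arm", "data": {"steps": [{"dx":0,"dy":0,"dz":3,"spin":0},{"dx":0,"dy":0,"dz":0,"spin":0}]}}

```text
time: 20.3
ee_pos: [0.6127, 0.1319, 0.391]
eef_rot: [-0.046, 0.999, -0.001, -0.003]
ft_force: [-0.2, 0.1, -2.7]
width: 0.0361
grip_force: 20.0
```

Run:
```python
from asc import *
q=P["RJ"]; t=world("jig",q,[[-53,28,31]])[0]; go(t,q[2]+np.pi); print(telemetry.read_state()["joint_positions"].round(2))
```

```text
spin -0.005 dx -0.13 dy 0.03 dz 12.08 cm g [0.6118 0.1315 0.227 ] psi -3.0494 tilt [-0.0057 -0.0025 -1.    ] t 20.3
[-0.46  0.34  0.23  1.49 -0.08  1.33  1.44]
```

Call:
{"op": "move_arm", "data": {"steps": [{"dx":-0.1,"dy":0,"dz":3,"spin":-0.005},{"dx":0,"dy":0,"dz":3,"spin":0},{"dx":0,"dy":0,"dz":1,"spin":0},{"dx":0,"dy":0,"dz":0.8,"spin":0},{"dx":0,"dy":0,"dz":0.8,"spin":0},{"dx":0,"dy":0,"dz":0.5,"spin":0}]}}

```text
time: 20.9
ee_pos: [0.6147, 0.1323, 0.304]
eef_rot: [-0.049, 0.999, 0.0, 0.0]
ft_force: [-5.6, 0.6, 3.8]
width: 0.0358
grip_force: 20.0
```

Call:
{"op": "move_arm", "data": {"steps": [{"dx":0,"dy":0,"dz":0.5,"spin":0},{"dx":0,"dy":0,"dz":0.5,"spin":0},{"dx":0,"dy":0,"dz":0.5,"spin":0},{"dx":0,"dy":0,"dz":0.4,"spin":0},{"dx":0,"dy":0,"dz":0,"spin":0}]}}

```text
time: 21.4
ee_pos: [0.6145, 0.1323, 0.2843]
eef_rot: [-0.049, 0.999, 0.0, -0.0]
ft_force: [-1.0, -0.7, 0.0]
width: 0.0356
grip_force: 20.0
```

Call:
{"op": "move_arm", "data": {"steps": [{"dx":0,"dy":0,"dz":0.4,"spin":0},{"dx":0,"dy":0,"dz":0.3,"spin":0},{"dx":0,"dy":0,"dz":0.2,"spin":0},{"dx":0,"dy":0,"dz":0,"spin":0}]}}

```text
time: 21.8
ee_pos: [0.6148, 0.1322, 0.2753]
eef_rot: [-0.049, 0.999, 0.0, 0.0]
ft_force: [0.0, 0.9, -0.6]
width: 0.0358
grip_force: 20.0
```

Call:
{"op": "move_arm", "data": {"steps": [{"dx":0,"dy":0,"dz":0.2,"spin":0},{"dx":0,"dy":0,"dz":0,"spin":0}]}}

```text
time: 22.0
ee_pos: [0.6147, 0.1322, 0.2732]
eef_rot: [-0.049, 0.999, 0.0, 0.0]
ft_force: [-0.5, 0.1, 0.4]
width: 0.0357
grip_force: 20.0
```

Call:
{"op": "move_arm", "data": {"steps": [{"dx":0,"dy":0,"dz":0.2,"spin":0},{"dx":0,"dy":0,"dz":0,"spin":0}]}}

```text
time: 22.2
ee_pos: [0.6147, 0.1322, 0.2722]
eef_rot: [-0.049, 0.999, 0.0, 0.0]
ft_force: [-2.9, 0.9, 8.0]
width: 0.0357
grip_force: 20.0
```

Call:
{"op": "move_arm", "data": {"steps": [{"dx":0,"dy":0,"dz":-1,"spin":0},{"dx":0,"dy":0,"dz":-3,"spin":0},{"dx":0,"dy":0,"dz":-3,"spin":0},{"dx":0,"dy":0,"dz":0,"spin":0}]}}

```text
time: 22.6
ee_pos: [0.6156, 0.1322, 0.3461]
eef_rot: [-0.048, 0.999, 0.001, 0.003]
ft_force: [1.2, -0.0, -1.5]
width: 0.0359
grip_force: 20.0
```

Run:
```python
from plan import *
for h in(57,): go(eyeoff(29,h=h,jig="RJ",gx=49.3),P["RJ"][2]+np.pi)
```

```text
spin -0.0 dx 3.03 dy -2.82 dz 2.34 cm g [0.6167 0.1325 0.1821] psi -3.0447 tilt [ 0.0065  0.0021 -1.    ] t 22.6
```

Call:
{"op": "move_arm", "data": {"steps": [{"dx":1.45,"dy":0,"dz":0,"spin":0},{"dx":1.4,"dy":-1,"dz":0,"spin":0},{"dx":0,"dy":-1.8,"dz":0,"spin":0},{"dx":0,"dy":0,"dz":1.1,"spin":0},{"dx":0,"dy":0,"dz":0.8,"spin":0},{"dx":0,"dy":0,"dz":0,"spin":0},{"dx":0,"dy":0,"dz":0,"spin":0}]}}

```text
time: 23.3
ee_pos: [0.5889, 0.1025, 0.3217]
eef_rot: [-0.049, 0.999, 0.0, -0.001]
ft_force: [-0.1, 1.0, -1.4]
width: 0.0357
grip_force: 20.0
```

Run:
```python
from asc import *
from fit import C
go(eyeoff(29,h=57,jig="RJ",gx=49.3),P["RJ"][2]+np.pi)
s=telemetry.read_state(); R=Ro.from_quat(s["eef_rot"]).as_matrix(); g=s["ee_pos"]+R[:,2]*.164
psi=np.arctan2(R[1,0],R[0,0])+np.pi
v=Ro.from_euler('z',psi)*Ro.from_euler('y',-np.radians(29))
for i,n in enumerate(("scene","side")):
    o=P["off"][2*i:2*i+2]
    X=g+v.apply(np.array([[49.3,0,-24.1]]+[[49.3+15,y,z-30.1] for z in(0,6) for y in(15,-15)])/1000)
    print(n,"eye top, end corners z0 L,R; z6 L,R",(proj(C[n],X)+o).round(1).tolist(),"post",(proj(C[n],world("jig",P["RJ"],[[0,0,0],[0,0,45]]))+o).round(1).tolist())
asc("scene",294,278,34,44)
asc("side",338,146,24,24)
```

```text
spin 0.001 dx -0.06 dy -0.10 dz -0.11 cm g [0.5887 0.1025 0.1577] psi -3.0433 tilt [-0.0011  0.     -1.    ] t 23.3
scene eye top, end corners z0 L,R; z6 L,R [[312.2, 288.2], [313.1, 296.0], [300.0, 288.5], [314.2, 293.0], [301.0, 285.4]] post [[299.6, 318.8], [308.1, 296.7]]
side eye top, end corners z0 L,R; z6 L,R [[349.8, 162.0], [351.6, 154.7], [359.6, 162.3], [350.7, 153.5], [358.6, 161.1]] post [[360.7, 172.8], [353.3, 165.1]]
scene 294 278
278 17 18 17 17 18 18 18 18 18 18 17 17 16 14 13 12 26  .  .  .  .  .  .  . 52 52 51 50 50 51 52 52 52 53
279 17 17 17 18 17 18 18 17 17 16 16 15 13 14 15  .  .  .  .  .  .  .  . 46 46 51 51 50 50 50 52 52 52 52
280 17 18 18 18 18 17 19 17 15 14 13 13 15 20  .  .  .  .  .  . 54 52 56 54 46 43 46 50 50 50 51 52 52 52
281 17 17 18 18 17 16 18 16 13 12 15  .  .  .  .  .  .  . 56 60 61 60 60 61 57 50 47 44 46 50 51 51 52 52
282 18 17 17 16 16 14 13 13 15  .  .  .  .  .  . 54 56 57 59 60 60 61 60 60 60 60 58 51 48 45 48 51 52 52
283 17 17 16 14 13 13 14  .  .  .  . 55 56 56 59 61 60 60 60 60 60 61 60 60 60 59 60 60 58 51 43 42 49 53
284 16 14 14 
[... 5151 characters left out ...]
7 19 18 17 18 17
161 17 17 18 17 18 19 18 18 18 18 18 17 18 18 18 17 18 18 18 18 18 18 19 17
162 17 18 18 17 18 18 17 19 17 18 18 18 18 19 18 18 17 18 18 19 18 17 18 20
163 15 17 18 17 19 18 18 18 18 17 18 19 17 18 18 17 18 16 18 18 18 18 18 19
164 16 18 18 18 19 18 18 17 19 18 18 19 18 19 19 18 17 18 18 18 18 18 17 18
165 16 18 19 18 19 19 18 17 18 18 18 19 18 17 18 18 18 18 18 18 17 18 17 15
166 19 18 19 18 18 18 18 17 18 18 18 17 18 18 18 18 18 19 18 18 16 15 13 10
167 19 18 18 18 18 18 17 18 18 18 17 17 18 18 17 18 17 18 17 15 13 11 10  9
168 18 18 19 18 23 24 19 18 19 18 18 19 18 17 18 17 17 16 14 11  9  9  7  8
169 16 18 18 18 26 29 22 18 18 18 22 26 21 17 17 14 14 11  9  9  8  7  9  7
```

The printed pixels put the hole at about (312.7,286.5) and the post axis, extended, at (311.6,286.5). I'll correct by about 1 mm in both x and y and go down along the post.

Call:
{"op": "move_arm", "data": {"steps": [{"dx":-0.08,"dy":-0.1,"dz":0,"spin":0},{"dx":0,"dy":0,"dz":0,"spin":0},{"dx":-0.27,"dy":0,"dz":0.42,"spin":0},{"dx":-0.27,"dy":0,"dz":0.42,"spin":0},{"dx":-0.27,"dy":0,"dz":0.42,"spin":0},{"dx":-0.27,"dy":0,"dz":0.42,"spin":0},{"dx":0,"dy":0,"dz":0,"spin":0}]}}

```text
time: 24.1
ee_pos: [0.6011, 0.1022, 0.3051]
eef_rot: [-0.049, 0.999, 0.0, 0.0]
ft_force: [1.9, 2.0, -1.3]
width: 0.036
grip_force: 20.0
```

Call:
{"op": "move_arm", "data": {"steps": [{"dx":-0.27,"dy":0,"dz":0.42,"spin":0},{"dx":-0.27,"dy":0,"dz":0.42,"spin":0},{"dx":0,"dy":0,"dz":0,"spin":0}]}}

```text
time: 24.4
ee_pos: [0.6065, 0.1029, 0.2969]
eef_rot: [-0.049, 0.999, 0.0, 0.001]
ft_force: [3.4, 4.8, -1.7]
width: 0.0361
grip_force: 20.0
```

Run:
```python
from asc import *
go(eyeoff(29,h=26,jig="RJ",gx=49.3),P["RJ"][2]+np.pi)
asc("scene",290,290,32,28)
```

```text
spin 0.001 dx 0.11 dy 0.02 dz 0.04 cm g [0.6068 0.1031 0.1329] psi -3.0436 tilt [ 1.4e-03  9.0e-04 -1.0e+00] t 24.4
scene 290 290
290  .  .  .  .  .  .  .  .  .  .  .  .  .  .  .  .  .  .  .  . 11 22 46 51 51 52 53 53 54 48 45 37
291  .  .  .  .  .  .  .  .  .  .  .  .  .  .  .  .  .  .  .  .  . 40 50 51 50 51 53 53 53 53 54 48
292  .  .  .  .  .  .  .  .  .  .  .  .  .  .  .  .  .  .  .  .  . 50 53 51 50 51 51 53 52 53 53 54
293  .  .  .  .  .  .  .  .  .  .  .  .  .  .  .  .  .  .  .  .  . 51 53 51 50 51 51 52 53 53 52 53
294  .  .  .  .  .  .  .  .  .  .  .  .  .  .  .  .  .  .  .  . 53 46 45 50 51 50 50 51 53 53 52 52
295  .  .  .  .  .  .  .  .  .  .  .  .  .  .  .  . 52 55 54 59 61 52 50 45 46 50 50 51 52 52 52 52
296  .  .  .  .  .  .  .  .  .  .  .  .  .  .  . 55 60 57 52 51 56 59 60 52 47 46 47 51 52 52 52 52
297  .  .  .  .  .  .  .  .  .  .  . 55 56 57 59 60 55 50 50 45 48 57 59 59 57 51 49 45 48 52 53 52
298  .  .  .  .  .  .  . 56 57 57 59 59 60 58 59 57 48 46 48 40 44 57 60 59 59 60 57 51 46 45 51 53
299  .  .  .  .  .  . 53 56 58 59 59 59 56 50 49 47 45 46 45 37 44 58 
[... 1129 characters left out ...]

311 13 13 13 12 13 13 12 12 13 11 20 40 45 43 39 30 21 14 11 12 11 11 11 10 11 11 11 11 10 11 11 11
312 13 13 13 13 13 12 13 13 12 11 33 43 44 41 36 28 17 11 11 12 11 11 11 11 11 11 11 11 11 11 11 11
313 13 13 13 13 13 13 13 13 12 16 38 44 43 39 33 22 12 10 11 11 11 11 11 10 10 11 10 11 11 11 10 11
314 13 13 13 13 13 13 11 12 11 23 40 44 41 37 30 18 11 11 11 11 11 11 11 11 11 11 11 11 11 11 10 11
315 14 13 13 13 12 13 12 12 12 33 43 43 40 34 27 15 10 11 11 12 12 12 12 11 11 11 11 11 11 10 11 11
316 13 13 13 13 13 13 13 12 21 39 44 42 38 31 21 13 11 11 11 12 12 12 11 11 11 11 11 11 11 11 11 11
317 13 13 13 13 12 13 13 11 33 43 44 40 36 28 16 11 11 11 12 11 11 11 11 11 11 11 11 11 11 11 11 11
```

The post is through the hole, but the side force shows it touching the rim. I'll shift about 1 mm in +x and +y to relieve it, then continue.

Call:
{"op": "move_arm", "data": {"steps": [{"dx":-0.1,"dy":0.1,"dz":0,"spin":0},{"dx":0,"dy":0.05,"dz":0,"spin":0},{"dx":0,"dy":0,"dz":0,"spin":0}]}}

```text
time: 24.75
ee_pos: [0.6068, 0.1035, 0.2969]
eef_rot: [-0.048, 0.999, -0.0, -0.0]
ft_force: [1.0, 1.0, -1.5]
width: 0.0356
grip_force: 20.0
```

Call:
{"op": "move_arm", "data": {"steps": [{"dx":-0.27,"dy":0,"dz":0.42,"spin":0},{"dx":-0.27,"dy":0,"dz":0.42,"spin":0},{"dx":0,"dy":0,"dz":0,"spin":0}]}}

```text
time: 25.05
ee_pos: [0.6124, 0.1043, 0.2878]
eef_rot: [-0.049, 0.999, -0.0, -0.0]
ft_force: [1.9, 0.3, -1.2]
width: 0.036
grip_force: 20.0
```

Call:
{"op": "move_arm", "data": {"steps": [{"dx":-0.3,"dy":0,"dz":0.42,"spin":0},{"dx":-0.27,"dy":0,"dz":0.42,"spin":0},{"dx":0,"dy":0,"dz":0,"spin":0}]}}

```text
time: 25.35
ee_pos: [0.6179, 0.1048, 0.2793]
eef_rot: [-0.049, 0.999, -0.0, -0.001]
ft_force: [-0.8, 0.6, -2.0]
width: 0.0359
grip_force: 20.0
```

Call:
{"op": "move_arm", "data": {"steps": [{"dx":-0.16,"dy":0,"dz":0.25,"spin":0},{"dx":-0.13,"dy":0,"dz":0.21,"spin":0},{"dx":0,"dy":0,"dz":0,"spin":0}]}}

```text
time: 25.65
ee_pos: [0.6207, 0.1052, 0.2754]
eef_rot: [-0.049, 0.999, -0.0, -0.0]
ft_force: [0.2, -0.9, -1.9]
width: 0.036
grip_force: 20.0
```

Run:
```python
from asc import *
go(eyeoff(32,h=0,jig="RJ",gx=49.3),P["RJ"][2]+np.pi)
```

```text
spin -0.0 dx 0.14 dy -0.05 dz 0.40 cm g [0.6207 0.1052 0.1114] psi -3.0444 tilt [-5.e-04 -1.e-04 -1.e+00] t 25.65
```

Call:
{"op": "move_arm", "data": {"steps": [{"dx":0,"dy":0,"dz":0.2,"spin":0},{"dx":0,"dy":0,"dz":0.2,"spin":0},{"dx":0,"dy":0,"dz":0,"spin":0}]}}

```text
time: 25.95
ee_pos: [0.621, 0.1054, 0.272]
eef_rot: [-0.049, 0.999, 0.0, 0.001]
ft_force: [1.0, 0.5, 0.8]
width: 0.0358
grip_force: 20.0
```

Call:
{"op": "move_arm", "data": {"steps": [{"dx":0,"dy":0,"dz":0.15,"spin":0},{"dx":0,"dy":0,"dz":0,"spin":0}]}}

```text
time: 26.15
ee_pos: [0.6211, 0.1054, 0.2706]
eef_rot: [-0.049, 0.999, 0.0, 0.001]
ft_force: [2.8, 1.3, 1.3]
width: 0.0356
grip_force: 20.0
```

Call:
{"op": "move_arm", "data": {"steps": [{"dx":0,"dy":0,"dz":0.15,"spin":0},{"dx":0,"dy":0,"dz":0,"spin":0}]}}

```text
time: 26.35
ee_pos: [0.6212, 0.1055, 0.2697]
eef_rot: [-0.049, 0.999, 0.0, 0.001]
ft_force: [1.2, 1.7, 6.8]
width: 0.0357
grip_force: 20.0
```

Call:
{"op": "move_arm", "data": {"steps": [{"dx":0,"dy":0,"dz":0.15,"spin":0},{"dx":0,"dy":0,"dz":0,"spin":0}]}}

```text
time: 26.55
ee_pos: [0.6212, 0.1054, 0.2696]
eef_rot: [-0.049, 0.999, 0.001, 0.001]
ft_force: [-4.9, 0.9, 18.1]
width: 0.0359
grip_force: 20.0
```

Run:
```python
from asc import *
from fit import C
q=P["RJ"]
for n,o in(("scene",P["off"][:2]),("side",P["off"][2:])):
    print(n,"seated (eye -2.5): tab end z0 L,R z6 L,R",(proj(C[n],world("jig",q,[[12.5,15,0],[12.5,-15,0],[12.5,15,6],[12.5,-15,6]]))+o).round(1).tolist())
    print(" tail z6 L,R; lug end",(proj(C[n],world("jig",q,[[-139.5,18,6],[-139.5,-18,6],[-126.5,-34,6],[-102.5,-34,6]]))+o).round(1).tolist())
asc("scene",284,308,30,22)
asc("side",308,200,34,32)
```

```text
scene seated (eye -2.5): tab end z0 L,R z6 L,R [[302.2, 323.6], [289.5, 315.7], [303.4, 320.6], [290.6, 312.8]]
 tail z6 L,R; lug end [[345.4, 312.4], [331.2, 304.1], [321.7, 301.1], [315.6, 302.2]]
side seated (eye -2.5): tab end z0 L,R z6 L,R [[360.7, 165.3], [368.4, 172.7], [359.7, 164.2], [367.4, 171.7]]
 tail z6 L,R; lug end [[314.2, 209.2], [322.6, 218.7], [330.3, 219.1], [337.5, 211.8]]
scene 284 308
308 13 13 12 12 13 13 13 12 13 12 12 12 12 11 12 11 10 19 38 44 43 39 31 35 49 52 51 51 52 53
309 13 13 12 12 13 12 12 12 12 12 12 11 11 11 10 10 11 30 41 43 42 37 28 38 46 51 52 51 52 53
310 13 13 13 13 12 13 12 12 11 10 10 10 14 22 24 30 37 42 44 43 40 33 27 45 47 43 47 51 52 53
311 12 12 13 13 13 12 11 15 22 24 30 40 44 47 48 51 49 44 44 42 37 29 35 53 55 49 47 46 50 47
312 13 13 13 13 13 11 14 37 46 48 51 56 58 59 57 55 46 42 43 40 35 28 47 55 57 58 55 50 47 36
313 13 13 12 12 12 11 29 50 55 56 57 57 57 53 47 44 42 42 42 38 31 37 47 51 50 49 49 50 44 34
314 13 13 13 13 12 11 37 52 53 54 55 55 56 52 43 38 41 42 41 36 28 39 40 41 39 37 37 37 38 37
315 14 14 13 13 13 11 29 46 52 
[... 4083 characters left out ...]
6 17 16 15 14 11 10 15 22 23 19 15 10  7 10  8  7  8  6  6 11 12
226  .  .  .  .  .  .  .  .  .  .  . 23 17 17 18 16 15 13 11 11 16 17 14 11  9  7  9  8  7  5  8  9 14 16
227  .  .  .  .  .  .  .  .  .  .  .  . 22 17 17 17 17 12 10 10  9 11  9  9  9  8  9  7  6  5 11 13 16 18
228  .  .  .  .  .  .  .  .  .  .  .  . 28 20 16 16 18 16 14 11  9  9  8  9  8 10  8  6  8  8 12 17 18 18
229  .  .  .  .  .  .  .  .  .  .  .  .  . 25 18 17 17 18 16 11 12 12  8  9  9  5  8 10 11 14 16 17 17 17
230  .  .  .  .  .  .  .  .  .  .  .  .  .  . 24 18 16 18 17 15 16 14 11 10  8  5  9 13 15 17 18 19 18 17
231  .  .  .  .  .  .  .  .  .  .  .  .  .  .  . 24 19 18 16 18 21 22 17  9  7  4 12 16 18 18 19 17 16 15
```

The right cover's tab and tail also match the seated prediction, with the lug between its two short rails. I'll release and retreat.

Call:
{"op": "move_arm", "data": {"steps": [{"dx":0,"dy":0,"dz":-0.1,"spin":0},{"dx":0,"dy":0,"dz":0,"spin":0},{"dx":0,"dy":0,"dz":0,"spin":0},{"dx":0,"dy":0,"dz":0,"spin":0},{"dx":0,"dy":0,"dz":0,"spin":0}], "claw": 6.5}}

```text
time: 27.15
ee_pos: [0.6206, 0.1051, 0.2679]
eef_rot: [-0.049, 0.999, -0.0, -0.0]
ft_force: [-0.1, 0.1, -0.6]
width: 0.0626
grip_force: 0.0
```

Call:
{"op": "move_arm", "data": {"steps": [{"dx":0,"dy":0,"dz":-1,"spin":0},{"dx":0,"dy":0,"dz":-3,"spin":0},{"dx":0,"dy":0,"dz":-4,"spin":0},{"dx":0,"dy":0,"dz":-4,"spin":0},{"dx":4,"dy":0,"dz":-4,"spin":0},{"dx":5,"dy":0,"dz":0,"spin":0},{"dx":5,"dy":0,"dz":0,"spin":0},{"dx":0,"dy":0,"dz":0,"spin":0},{"dx":0,"dy":0,"dz":0,"spin":0}]}}

```text
time: 28.05
ee_pos: [0.4852, 0.0918, 0.4249]
eef_rot: [-0.049, 0.999, 0.001, 0.001]
ft_force: [-0.3, -0.4, 0.1]
width: 0.0651
grip_force: 0.0
```

Run:
```python
from look import *
from fit import C
T=np.linspace(0,6.283,24); o2=[]
for i,(n,(x,y,w,h)) in enumerate({"scene":(215,225,160,130),"side":(300,145,130,165)}.items()):
    c=imaging.camera(n); o=P["off"][2*i:2*i+2]; f=390/w if n=="scene" else 390/w
    im=cv2.resize((255*(c["img"][y:y+h,x:x+w,::-1]/255.)**.7).astype(np.uint8),None,fx=f,fy=f,interpolation=cv2.INTER_CUBIC)
    for q,s in((P["LJ"],1),(P["RJ"],-1)):
        for L in ([[12.5,15,6],[12.5,-15,6]],[[-139.5,18,6],[-139.5,-18,6]],[[-36.5,18,44],[-36.5,-18,44],[-82.5,-18,44],[-82.5,18,44],[-36.5,18,44]]):
            cv2.polylines(im,[(((proj(C[n],world("jig",q,L))+o-[x,y]+.5)*f)*8).astype(np.int32)],False,(0,255,0),1,cv2.LINE_AA,3)
    o2.append(cv2.copyMakeBorder(im,0,500-im.shape[0],0,0,cv2.BORDER_CONSTANT))
cv2.imwrite("pics/final.png",np.hstack(o2)); print(o2[0].shape,o2[1].shape)
```

```text
(500, 390, 3) (500, 390, 3)
```

View pics/final.png

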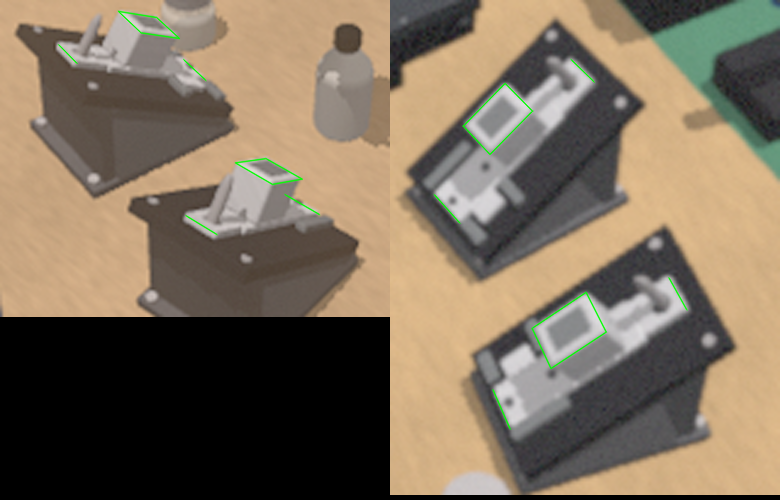

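Both covers hang on their posts, and the predicted seated outlines lie on them in both views. The humps are at (498,118) and (570,330) in the side half. Both lugs sit in their gaps, and the gripper is clear.

```bash
python3 -c "
from bench import job; print(job.close_job())"
```

```text
the job is handed in; nothing more can be done
None
```

Both covers hang by their eyes on the posts of their own jigs, seated flat with the lugs in the gaps and let go; the job is handed in at about 28 s of the 64 s allowed (the hand-in returned no verdict).

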